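Set up the topping warmer of a hot-dog stall

ROBOT

A 6-joint arm with a two-finger parallel gripper is mounted at the origin on the work surface. World frame = base frame: x ahead of the robot, y to its left, z up, the work surface at z = 0. Lengths are in m, angles in rad, forces in N, time in s.
With the tool pointing down it reaches from about 0.35 to 0.875 m from the base axis. Payload 15.5 kg.
Tool frame: the origin (TCP) lies midway between the tips of the shut fingers; the grasp point (between the pads) lies 19 mm behind it; z points along the fingers, y is the line along which they close (so a half turn about z gives the same grasp; the last joint's range is limited). The gripper opens to 85 mm and grips with 20 to 120 N. Pads are 22 mm wide; open, the fingers measure 114 mm over their backs; the gripper's body (76 mm by 85 mm) begins 54 mm behind the grasp point. The pads swing forward as they close: fully open they stand 13 mm farther back than shut.
Start: joints at [1.23, 0.494, 1.345, -0, 1.302, -0.096], TCP at [0.152, 0.606, 0.231] pointing down, gripper open.
Joint ranges: [-2.91, 2.91], [-0.82, 2.16], [0.22, 2.67], [-1.22, 4.37], [0.12, 2.79], [-3.08, 3.08]. Speed limits (rad/s): [1.89, 1.89, 2.57, 3.01, 3.01, 3.01].

INTERFACE

Orientations are given as [roll, pitch, yaw] about the fixed x, y, z axes, in that order (R = Rz(yaw) Ry(pitch) Rx(roll)).
In Python, from workcell import r, camera, workorder gives the robot as it stands. The module is installed in compiled form; this text tells all that it offers.
- The arm moves only by the tool carry_out, never from a script. Its arguments are lists of equal length, an entry for each row: "linear": the shift along the tool's x, y, z in units of 40 mm (1.0 is 40 mm), a list of three; "spin": the turn about the tool's z in units of 6 degrees (1.0 is 6 degrees). In form: {"linear": [[dx, dy, dz], ...], "spin": [spin, ...]}. A call has 1 to 8 rows; each row is the pose to reach, as a shift and turn from the pose commanded when the call began, along the tool's axes at that moment; what a row does not reach only later rows make up. A row lasts 1/12 s, in which the tool goes at most 41.7 mm and 7.16 degrees, less where a joint would pass 70% of its speed; a pose out of reach is approached as far as the arm can. A call with a gripper value outside its range is refused whole. "hand" is the gripper's target within -1 to 1 (fully open at 1, half-way at 0, shut at -1), set as the call begins (left out, the last holds). The fingers move at their own pace and stop on an object; "grip_force" is the grip in N (left out, the last holds). Time passes only in rows, so rows that repeat a pose let the fingers close. It gives the time, the measured TCP pose, the force, the opening and the grip force at its end, in the units of the state.
- r.state(): the state, without advancing time (a new reading comes with each control period).
- camera(name): name is "side" or "top"; returns a dict with "image" (384x512x3 uint8, red, green, blue), "fovy" (degrees; the focal length in pixels is half the picture's height over the tangent of half this angle, whatever the lens; pixels are square), "cx", "cy" (the principal point, pixels), "T" (4x4, takes a point from camera to world coordinates). Camera axes: x right, y down, z forward; pixel columns grow to the right and rows downward; lengths in m; the calibration is good to about 2 mm. A picture is of the moment at which its call begins. There is no depth.
- workorder.finish_job(): hands the job in; it is judged then, once.
The state is a dict: "time": time; "joints": joint angles; "qd": joint speeds; "tau": joint torques, N m; "ee_pos": TCP position; "tcp_rot": TCP orientation; "force": force on the tool from outside, world axes, zero at the start; "torque": the same for the moment, N m; "finger_gap": finger opening in m; "finger_force": force on a finger pad.
Only numpy, scipy, OpenCV 4.12 (cv2) and the standard library are available. Lean on these libraries where they do the work, as an engineer would, in place of code of your own. Each camera call takes 0.05 s, during which the arm holds its last target. There are 200 camera calls.

TASK

Set up the topping warmer for the evening: lay the two steel support bars across its well, each flat in its pair of notches, and then hang every topping tub that is here in a bay of its own, level and resting on its rim (any tub in any bay). When all the tubs are in, turn the dial to the click stop at the red dot. Never tip a tub over, and do not disturb the squeeze bottles.

Things in the scene. Friction and masses are not known exactly. Their poses are not given: they have to be found in the camera images.
- warmer: Fixed aluminium food warmer, flat deck 130 mm above the counter. Origin: on the counter under the centre of its well; z up; x away from its control deck, which is on the side nearest the robot. Deck: x -190 to 110, y -175 to 175 mm. Well opening: 156 mm along x, 308 along y, centred, 88 deep. Laid bars split it into three bays 108 mm apart. Two bar notch pairs at y = 54 and -54 mm.
- notch0 (a point): Middle of the left (+y) notch pair: where the centre of a laid bar lies, over the well, 6 mm below the deck. Axes as the warmer's; a laid bar runs along x. The notches, cut 12 mm deep into both long edges of the well, are 28 mm wide (y) and end 91 mm either side of this point, so a bar lies flush with the deck with 4 mm of play each way.
- notch1 (a point): Middle of the right (-y) notch pair: where the centre of a laid bar lies, over the well, 6 mm below the deck. Axes as the warmer's; a laid bar runs along x. The notches, cut 12 mm deep into both long edges of the well, are 28 mm wide (y) and end 91 mm either side of this point, so a bar lies flush with the deck with 4 mm of play each way.
- bay0 (a point): Centre of the left (+y) bay, at deck height. Axes as the warmer's; a hung tub's long side runs along x, and it has about 7 mm of play each way.
- bay1 (a point): Centre of the middle bay, at deck height. Axes as the warmer's; a hung tub's long side runs along x, and it has about 7 mm of play each way.
- bay2 (a point): Centre of the right (-y) bay, at deck height. Axes as the warmer's; a hung tub's long side runs along x, and it has about 7 mm of play each way.
- bar_a_mid (a point): Centre of a loose steel support bar, 174 mm long (its x axis) x 20 mm wide x 12 mm high, about 0.16 kg, at first lying flat on the counter beside the warmer; the centre is 6 mm above its underside. The two bars are alike; either goes in either notch pair.
- bar_b_mid (a point): Centre of a loose steel support bar, 174 mm long (its x axis) x 20 mm wide x 12 mm high, about 0.16 kg, at first lying flat on the counter beside the warmer; the centre is 6 mm above its underside. The two bars are alike; either goes in either notch pair.
- tub_red_mid (a point): Centre of a loose steel tub with fixed red lid (may be absent), 0.3-0.65 kg, 105 mm high, z up; the point is 52.5 mm above its underside. Rim 176 (x) x 98 mm, underside 12.5 mm above the point, so hung by the rim the point is 12.5 mm below the deck. Body under the rim 142 x 74, lowest 45 mm 130 x 66. Handle bar on the lid: 80 (x) x 16 mm, from 22.5 to 52.5 mm above the point.
- tub_green_mid (a point): Centre of a loose steel tub with fixed green lid (may be absent), 0.3-0.65 kg, 105 mm high, z up; the point is 52.5 mm above its underside. Rim 176 (x) x 98 mm, underside 12.5 mm above the point, so hung by the rim the point is 12.5 mm below the deck. Body under the rim 142 x 74, lowest 45 mm 130 x 66. Handle bar on the lid: 80 (x) x 16 mm, from 22.5 to 52.5 mm above the point.
- tub_blue_mid (a point): Centre of a loose steel tub with fixed blue lid (may be absent), 0.3-0.65 kg, 105 mm high, z up; the point is 52.5 mm above its underside. Rim 176 (x) x 98 mm, underside 12.5 mm above the point, so hung by the rim the point is 12.5 mm below the deck. Body under the rim 142 x 74, lowest 45 mm 130 x 66. Handle bar on the lid: 80 (x) x 16 mm, from 22.5 to 52.5 mm above the point.
- dial (a joint): Angle of the warmer's dial, rad: 0 at off, growing clockwise seen from above, up to 3.93. Six click stops 0.785 apart (0, 0.785, 1.571, 2.356, 3.142, 3.927); a spring pulls it into the nearest one, and about 0.1 N m takes it from one to the next. At the start it is at the first or second stop, seldom poised half-way between.
- dial_grip (a point): Point on the dial's upright axis, 22 mm above the deck, half-way up its black grip bar: 48 mm long, 15 mm wide, from 10 to 36 mm above the deck, on a round skirt of 50 mm diameter.
- dial_pointer (a point): Point 36 mm from the dial's axis, at deck height, straight ahead of the white-striped end of its grip bar; it goes round with the dial, and the grip bar runs along the line from the axis to this point.
- mark_red_c (a point): Centre of the red dot, 12 mm across, on the black plate round the dial, 36 mm from its axis. It lies at the fourth, fifth or last click stop; the other stops have small white dots (off: grey).
- squeeze_white: White squeeze bottle, 62 mm across, 195 mm tall, origin under its centre, z up; not part of the job.
- squeeze_mustard: Yellow squeeze bottle, 62 mm across, 195 mm tall, origin under its centre, z up; not part of the job.
- tub_red: The same tub with the red lid, its origin under its centre, 52.5 mm below the point; axes as the point's.
- tub_green: The same tub with the green lid, its origin under its centre, 52.5 mm below the point; axes as the point's.
- tub_blue: The same tub with the blue lid, its origin under its centre, 52.5 mm below the point; axes as the point's.
There are look-alikes about, which are no part of the job. What is shaped like the part that bears bar_b_mid but purple or yellow is not meant.

How it is judged:
On the way, in this order (a step that is already met when the one before it is completed fails the run):
1. both bars lie flat in the notches across the well ((horizontal distance between bar_a_mid and notch0 below 0.01 m or horizontal distance between bar_a_mid and notch1 below 0.01 m) and z of bar_a_mid in the frame of warmer between 0.12 and 0.127 m and angle between the x axis of each of bar_a_mid, bar_b_mid and the x axis of warmer, either way round below 0.12 rad and (horizontal distance between bar_b_mid and notch0 below 0.01 m or horizontal distance between bar_b_mid and notch1 below 0.01 m) and z of bar_b_mid in the frame of warmer between 0.12 and 0.127 m), for 0.2 s.
2. every tub present hangs level by its rim in a bay ((horizontal distance between tub_red_mid and bay0 below 0.014 m or horizontal distance between tub_red_mid and bay1 below 0.014 m or horizontal distance between tub_red_mid and bay2 below 0.014 m) and z of tub_red_mid in the frame of warmer between 0.113 and 0.121 m and angle between each of tub_red_mid, tub_green_mid, tub_blue_mid's own z axis and vertical below 0.06 rad and angle between the x axis of each of tub_red_mid, tub_green_mid, tub_blue_mid and the x axis of warmer, either way round below 0.15 rad and (horizontal distance between tub_green_mid and bay0 below 0.014 m or horizontal distance between tub_green_mid and bay1 below 0.014 m or horizontal distance between tub_green_mid and bay2 below 0.014 m) and z of tub_green_mid in the frame of warmer between 0.113 and 0.121 m and (horizontal distance between tub_blue_mid and bay0 below 0.014 m or horizontal distance between tub_blue_mid and bay1 below 0.014 m or horizontal distance between tub_blue_mid and bay2 below 0.014 m) and z of tub_blue_mid in the frame of warmer between 0.113 and 0.121 m), for 0.2 s.
3. the dial points at the red dot (horizontal distance between dial_pointer and mark_red_c below 0.008 m and velocity of joint dial between -0.1 and 0.1 rad/s), for 0.3 s.
At the end, for the whole second after the job is handed in: Both bars lie in the notches (10 mm of a pair's middle, 4 mm of flush, 0.12 rad of square); each tub present hangs at rest in a bay (14 mm of its middle, rim within 4 mm of the deck, tilt under 0.06 rad, 0.15 rad of square); the dial's pointer is within 8 mm of the red dot (0.22 rad) (all of step 1 and all of step 2 and all of step 3 and linear speed of each of tub_red, tub_green, tub_blue below 0.03 m/s); the robot touches nothing.
It fails at once if the squeeze white is moved more than 40 mm or tipped (distance of squeeze_white from where it was at the start of the episode above 0.04 m or angle between squeeze_white's own z axis and vertical above 0.5 rad).
It fails at once if the squeeze mustard is moved more than 40 mm or tipped (distance of squeeze_mustard from where it was at the start of the episode above 0.04 m or angle between squeeze_mustard's own z axis and vertical above 0.5 rad).
It fails at once if a tub is tipped over (angle between any of tub_red_mid, tub_green_mid, tub_blue_mid's own z axis and vertical above 0.8 rad).
Of tub_red, tub_green, tub_blue only 2 to 3 are there at a start; the rules pass over those that are not, and their reading is None.
At some moment in a run one of tub_red, tub_green, tub_blue may be knocked a few centimetres aside while the robot is not near it.
It also fails if it takes over 208 s, if anything falls off the work surface, if the arm or the gripper's body presses on something with over 40 N, if the wrist force passes 120 N, or if a joint passes its speed limit or range.

## Working session

There is one attempt and no reset: what is moved stays moved. The work goes in short steps, Python scripts to look and compute and a tool call to move; the robot and the scene stay as the last step left them, time stands still between calls to the robot, and variables do not carry over. Pictures are saved under pics/ and viewed, at most 14 in all, crops included, and the job is handed in when it is done.

Besides the shell and the picture viewer there is one more tool, called as name(argument=value, ...) on one line, values as JSON. carry_out: Moves the arm, as the interface text tells. Its arguments: {"type":"object","properties":{"linear":{"type":"array"},"spin":{"type":"array"},"hand":{"type":"number"},"grip_force":{"type":"number"}},"required":["linear","spin"]}

```bash
mkdir -p pics
cat > h.py <<'E'
import numpy as np, cv2
from workcell import r, camera, workorder
def snap(n,f):
    c=camera(n); cv2.imwrite(f'pics/{f}.png',c['image'][:,:,::-1]); np.savez(f'{f}.npz',**c); return c
def load(f):
    return dict(np.load(f'{f}.npz'))
def ray(c,u,v):
    f=c['image'].shape[0]/2/np.tan(np.radians(float(c['fovy']))/2)
    d=c['T'][:3,:3]@np.array([(u-c['cx'])/f,(v-c['cy'])/f,1]); return c['T'][:3,3],d
def onz(c,u,v,z):
    o,d=ray(c,u,v); return o+d*(z-o[2])/d[2]
def proj(c,p):
    f=c['image'].shape[0]/2/np.tan(np.radians(float(c['fovy']))/2)
    q=c['T'][:3,:3].T@(np.array(p)-c['T'][:3,3]); return q[:2]/q[2]*f+[c['cx'],c['cy']]
E
python3 - <<'E'
from h import *
a=snap('top','top0');b=snap('side','side0')
for c in(a,b): print(c['fovy'],c['cx'],c['cy'],np.round(c['T'],4).tolist())
s=r.state();print({k:np.round(v,3).tolist() for k,v in s.items()})
for n in('top0','side0'):
    i=cv2.imread(f'pics/{n}.png'); cv2.imwrite(f'pics/{n}_x.png',cv2.resize(i,(800,600),interpolation=cv2.INTER_CUBIC))
E
```

```text
51.90141087930027 251.66204941890183 197.5198271252847 [[-0.0194, -0.9969, 0.0759, 0.4234], [-0.9998, 0.0187, -0.0103, 0.0717], [0.0088, -0.076, -0.9971, 1.1612], [0.0, 0.0, 0.0, 1.0]]
48.699061103672214 249.5990176973923 197.66707134669463 [[0.9917, -0.1033, 0.0766, 0.4117], [-0.1279, -0.7313, 0.6699, -0.6549], [-0.0132, -0.6741, -0.7385, 0.8886], [0.0, 0.0, 0.0, 1.0]]
{'time': 0.1, 'joints': [1.23, 0.494, 1.346, 0.0, 1.303, -0.096], 'qd': [0.001, 0.0, -0.002, 0.001, 0.001, 0.0], 'tau': [0.001, -88.359, -38.456, -0.0, 0.005, 0.0], 'ee_pos': [0.152, 0.606, 0.231], 'tcp_rot': [-3.14, -0.0, 2.896], 'force': [0.732, 0.182, 0.343], 'torque': [-0.038, 0.039, -0.023], 'finger_force': 0.0, 'finger_gap': 0.085}
```

View pics/top0_x.png

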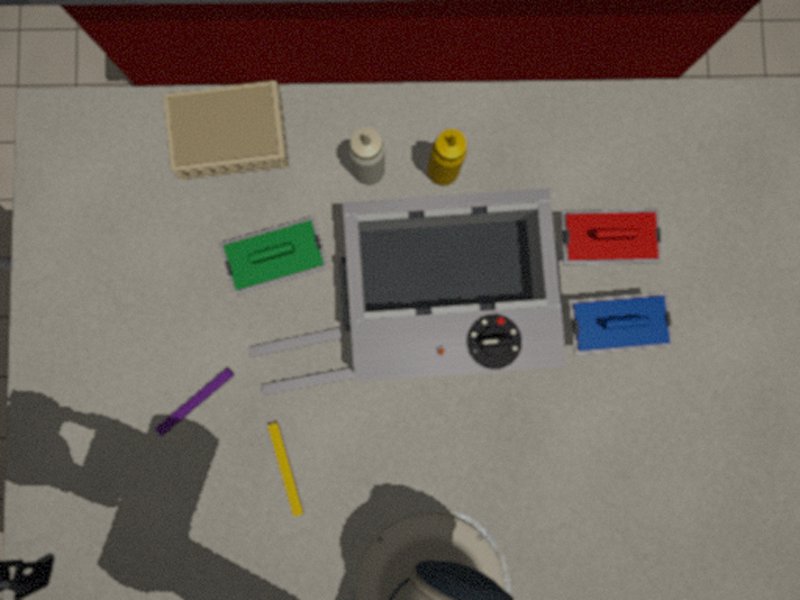

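View pics/side0_x.png

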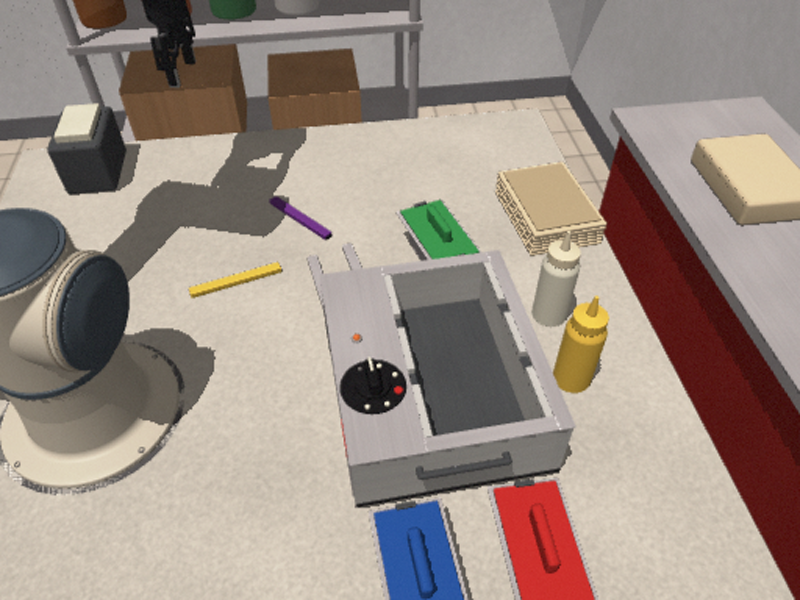

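The top view (800 px) shows green (273,255), red (612,236) and blue (621,323) tubs, so all three are present. The two steel bars are at (295,344) and (305,382), with purple and yellow look-alikes at (195,400) and (284,468). The dial is at (494,341) and its red dot at (501,321). The grey bars fit the description, so I'll confirm them in an enlarged crop.

Run:
```python
from h import *
i=cv2.imread('pics/top0.png')
cv2.imwrite('pics/cropA.png',cv2.resize(i[190:260,150:350],(800,280),interpolation=cv2.INTER_CUBIC))
c=load('top0');hsv=cv2.cvtColor(i,cv2.COLOR_BGR2HSV)
for n,(lo,hi) in dict(red=((0,150,60),(6,255,255)),green=((50,120,40),(75,255,255)),blue=((105,120,40),(125,255,255))).items():
    m=cv2.inRange(hsv,lo,hi); m[:80]=0
    for k in cv2.findContours(m,0,2)[0]:
        if cv2.contourArea(k)<15: continue
        if cv2.contourArea(k)<300: print(n,'small',k.mean(0)); continue
        b=cv2.boxPoints(cv2.minAreaRect(k)); w=np.array([onz(c,*p,.073)[:2] for p in b])
        print(n,cv2.contourArea(k),b.mean(0),np.round(w.mean(0),4),[round(float(np.hypot(*(w[j]-w[j-1]))),4) for j in range(4)],[round(float(np.degrees(np.arctan2(*(w[j]-w[j-1])[::-1]))),1) for j in range(4)])
```

```text
red 1547.0 [391.1298  150.78394] [ 0.6302 -0.3326] [0.0826, 0.1622, 0.0828, 0.1613] [-0.6, -89.2, 178.7, 90.7]
green 1581.0 [174.52832 162.84906] [0.607  0.2729] [0.0818, 0.1601, 0.0821, 0.1593] [15.7, -74.8, -164.8, 105.1]
blue 1610.0 [397.26233 206.38525] [ 0.4741 -0.3425] [0.0818, 0.1627, 0.0821, 0.1618] [2.8, -85.9, -177.8, 94.1]
```

View pics/cropA.png

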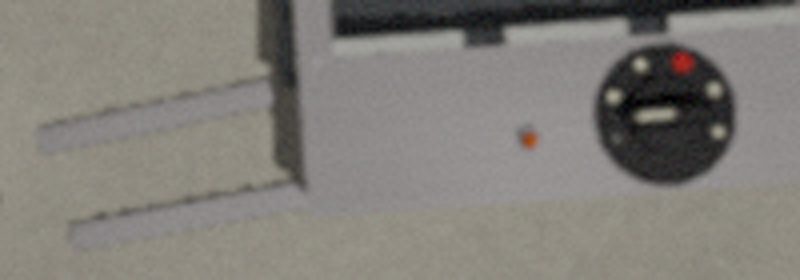

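The crop (x4, offset 150,190) confirms the grey bars, with left ends at (40,140) and (70,237) and right ends at (272,92) and (304,193). The dial centre is about (665,114). The red dot at (682,62) is the fourth stop, counting from the faint grey "off" at (617,138). Next I'll measure the warmer outline.

Run:
```python
from h import *
i=cv2.imread('pics/top0.png');c=load('top0')
cv2.imwrite('pics/cropB.png',cv2.resize(i[110:250,210:370],(685,600),interpolation=cv2.INTER_CUBIC))
d=i[:,:,0].astype(int)-i[:,:,2]   # blueish steel vs yellowish counter
b=cv2.GaussianBlur(i,(0,0),.7).astype(int);d=b[:,:,0]-b[:,:,2]
print('d bar',d[221,165:200:5],'counter',d[235,165:200:5],d[205,165:200:5])
m=((d>2)&(b.sum(2)>300)).astype(np.uint8)*255
m2=m.copy();m2[:,:158]=0;m2[:,226:]=0;m2[:205]=0;m2[252:]=0
for k in cv2.findContours(m2,0,2)[0]:
    if cv2.contourArea(k)<100: continue
    print(cv2.contourArea(k),cv2.boundingRect(k)); q=cv2.boxPoints(cv2.minAreaRect(k)); w=np.array([onz(c,*p,.012)[:2] for p in q]);print(np.round(q,1).tolist(),np.round(w,4).tolist(),np.round(w.mean(0),4),[round(float(np.hypot(*(w[j]-w[j-1]))),4) for j in range(4)])
for n,L in dict(b1=[(37,128),(42,153),(272,105),(272,80)],b2=[(68,224),(73,249),(305,205),(303,182)]).items():
    w=np.array([onz(c,150+u/4,190+v/4,.012)[:2] for u,v in L]);print(n,np.round(w,4).tolist(),w.mean(0))
for n,(u,v,z) in dict(dial=(665,114,.130),red=(682,62,.13),off=(617,138,.13)).items(): print(n,onz(c,150+u/4,190+v/4,z))
```

```text
d bar [-4 -3 -3 -3 -3 -6 -8] counter [-15 -15 -15 -14 -16 -14 -14] [-14 -14 -15 -15 -14 -14 -16]
b1 [[0.4446, 0.3294], [0.4265, 0.3258], [0.458, 0.1588], [0.4762, 0.1586]] [0.45134261 0.24315264]
b2 [[0.375, 0.3071], [0.357, 0.3036], [0.3853, 0.1359], [0.4019, 0.1371]] [0.3797708  0.22094612]
dial [ 0.44368527 -0.10668645  0.13      ]
red [ 0.47749608 -0.11892717  0.13      ]
off [ 0.42864725 -0.07481606  0.13      ]
```

View pics/cropB.png

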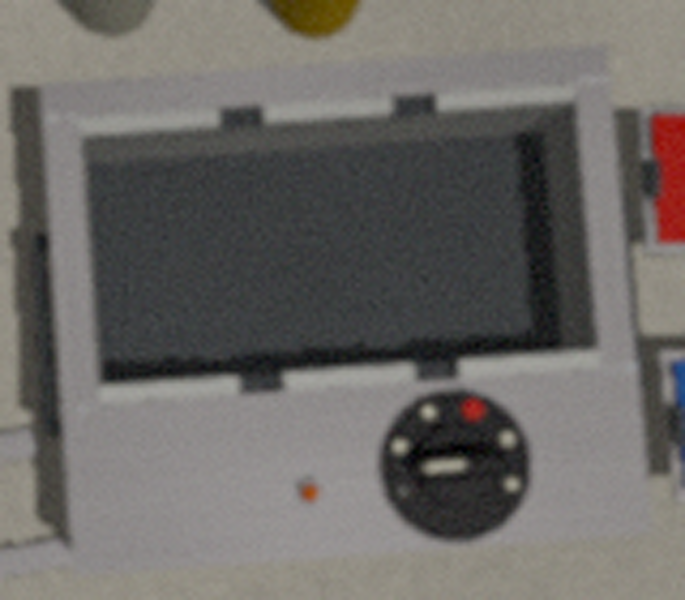

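The crop (x4.28, offset 210,110) shows the deck corners at (40,88), (607,46), (648,530) and (72,572). The outer notch ends are at (242,107), (414,95), (263,390) and (437,377). I'll fit the warmer pose to these.

```bash
cat >> h.py <<'E'
def fit2(M,W):
    M=np.array(M,float);W=np.array(W,float);a=M-M.mean(0);b=W-W.mean(0)
    th=np.arctan2((a[:,0]*b[:,1]-a[:,1]*b[:,0]).sum(),(a*b).sum());R=np.array([[np.cos(th),-np.sin(th)],[np.sin(th),np.cos(th)]])
    t=W.mean(0)-R@M.mean(0);return th,R,t,W-(M@R.T+t)
E
python3 - <<'E'
from h import *
c=load('top0');s=4.283
px=[(40,88),(607,46),(648,530),(72,572),(242,107),(414,95),(263,390),(437,377)]
M=np.array([(110,175),(110,-175),(-190,-175),(-190,175),(91,54),(91,-54),(-91,54),(-91,-54)])/1000
W=[onz(c,210+(u)/s,110+(v)/s,.13)[:2] for u,v in px]
th,R,t,res=fit2(M,W);print(th,np.degrees(th),t);print(np.round(res*1000,1).tolist())
for n,p in dict(notch0=(0,.054),notch1=(0,-.054),bay0=(0,.108),bay2=(0,-.108)).items(): print(n,np.round(R@p+t,4))
for n,uv in dict(dial=(456,464),red=(474,408),off=(404,491),s1=(400,445)).items():
    p=onz(c,210+uv[0]/s,110+uv[1]/s,.13)[:2]; print(n,np.round(p,4),np.round(R.T@(p-t),4))
E
```

```text
0.05181817832026125 2.968962919807271 [ 0.58231833 -0.0388704 ]
[[-1.4, 1.8], [0.9, -1.8], [0.1, 0.4], [-0.3, 1.9], [-2.8, -1.3], [-2.7, -0.4], [2.9, -0.8], [3.3, 0.2]]
notch0 [0.5795 0.0151]
notch1 [ 0.5851 -0.0928]
bay0 [0.5767 0.069 ]
bay2 [ 0.5879 -0.1467]
dial [ 0.4441 -0.1073] [-0.1416 -0.0611]
red [ 0.4781 -0.1194] [-0.1082 -0.075 ]
off [ 0.4283 -0.075 ] [-0.1557 -0.0281]
s1 [ 0.4564 -0.0734] [-0.1276 -0.0279]
```

```bash
cat >> h.py <<'E'
def plan(wps,yaw0=None):
    """wps: (x,y,z,yaw_deg); prints shift/spin units and the rows wanted, relative to the pose now"""
    s=r.state();p=np.array(s['ee_pos']);y=s['tcp_rot'][2]
    print('now',np.round(p,4),'yaw',round(np.degrees(y),2),'t',round(float(s['time']),2),'F',np.round(s['force'],1),'gap',round(float(s['finger_gap']),4))
    q=p;qy=np.degrees(y)
    for x,yy,z,w in wps:
        d=np.array([x,yy,z])-p;c_,s_=np.cos(y),np.sin(y)
        l=[(c_*d[0]+s_*d[1])/.04,(s_*d[0]-c_*d[1])/.04,-d[2]/.04]
        dw=(np.degrees(y)-w+180)%360-180
        n=max(np.linalg.norm(np.array([x,yy,z])-q)/.0417,abs((qy-w+180)%360-180)/7.16)
        print(np.round(l,3).tolist(),'spin',round(dw/6,3),'rows',round(n,1)); q=np.array([x,yy,z]);qy=w
E
python3 - <<'E'
from h import *
plan([(.4513,.2431,.12,100.6),(.4513,.2431,.005,100.6)])
E
```

```text
now [0.1519 0.6059 0.2308] yaw 165.92 t 0.1 F [0.7 0.2 0.3] gap 0.0852
[-9.466, -6.977, 2.769] spin 10.886 rows 11.6
[-9.466, -6.977, 5.644] spin 10.886 rows 2.8
```

carry_out(linear=[[-9.466, -6.977, 2.769], [-9.466, -6.977, 2.769], [-9.466, -6.977, 2.769], [-9.466, -6.977, 2.769], [-9.466, -6.977, 2.769], [-9.466, -6.977, 2.769], [-9.466, -6.977, 2.769], [-9.466, -6.977, 2.769]], spin=[10.886, 10.886, 10.886, 10.886, 10.886, 10.886, 10.886, 10.886], hand=0)

```text
time: 0.77
ee_pos: [0.3593, 0.3542, 0.1545]
tcp_rot: [-3.142, 0.0, 1.89]
force: [1.0, 2.0, -0.1]
finger_gap: 0.0428
finger_force: 0.0
```

Run:
```python
from h import *
plan([(.4513,.2431,.12,100.6),(.4513,.2431,.005,100.6)])
```

```text
now [0.3593 0.3542 0.1545] yaw 108.28 t 0.77 F [ 1.   2.  -0.1] gap 0.0428
[-3.359, 1.312, 0.861] spin 1.28 rows 3.6
[-3.359, 1.312, 3.736] spin 1.28 rows 2.8
```

carry_out(linear=[[-3.36, 1.31, 0.86], [-3.36, 1.31, 0.86], [-3.36, 1.31, 0.86], [-3.36, 1.31, 0.86], [-3.36, 1.31, 0.86], [-3.36, 1.31, 0.86], [-3.36, 1.31, 0.86]], spin=[1.28, 1.28, 1.28, 1.28, 1.28, 1.28, 1.28])

```text
time: 1.35
ee_pos: [0.4507, 0.2455, 0.1204]
tcp_rot: [-3.141, -0.0, 1.761]
force: [0.3, -0.0, 0.1]
finger_gap: 0.0424
finger_force: 0.0
```

Run:
```python
from h import *
plan([(.4513,.2431,.005,100.6)])
```

```text
now [0.4507 0.2455 0.1204] yaw 100.92 t 1.35 F [ 0.3 -0.   0.1] gap 0.0424
[-0.061, 0.003, 2.885] spin 0.054 rows 2.8
```

carry_out(linear=[[-0.06, 0, 1], [-0.06, 0, 2], [-0.06, 0, 2.88], [-0.06, 0, 2.88], [-0.06, 0, 2.88], [-0.06, 0, 2.88]], spin=[0.05, 0.05, 0.05, 0.05, 0.05, 0.05])

```text
time: 1.85
ee_pos: [0.4519, 0.2438, 0.0069]
tcp_rot: [3.14, -0.0, 1.758]
force: [-0.9, 0.9, 0.7]
finger_gap: 0.0427
finger_force: 0.0
```

carry_out(linear=[[0, 0, 0], [0, 0, 0], [0, 0, 0], [0, 0, 0], [0, 0, 0], [0, 0, 0]], spin=[0, 0, 0, 0, 0, 0], hand=-1, grip_force=60)

```text
time: 2.35
ee_pos: [0.4527, 0.2436, 0.0075]
tcp_rot: [3.138, -0.001, 1.757]
force: [-2.7, 1.3, 18.9]
finger_gap: 0.0177
finger_force: 58.2
```

Run:
```python
from h import *
plan([(.4513,.2431,.22,100.6),(.5795,.0151,.22,183),(.5795,.0151,.123,183)])
```

```text
now [0.4527 0.2436 0.0075] yaw 100.65 t 2.35 F [-2.7  1.3 18.9] gap 0.0177
[-0.007, -0.036, -5.312] spin 0.008 rows 5.1
[-6.201, 2.061, -5.312] spin -13.725 rows 11.5
[-6.201, 2.061, -2.887] spin -13.725 rows 2.3
```

carry_out(linear=[[0, 0, -0.5], [0, 0, -1.2], [0, 0, -2.2], [0, 0, -3.2], [0, 0, -4.2], [0, 0, -5.3], [0, 0, -5.3], [0, 0, -5.3]], spin=[0, 0, 0, 0, 0, 0, -1, -2])

```text
time: 3.02
ee_pos: [0.4528, 0.2435, 0.2216]
tcp_rot: [3.134, 0.0, 1.97]
force: [0.4, -0.3, -2.9]
finger_gap: 0.0176
finger_force: 59.8
```

carry_out(linear=[[-0.75, 0.25, 0], [-1.5, 0.5, 0], [-2.2, 0.75, 0], [-3, 1, 0], [-3.7, 1.24, 0], [-4.5, 1.5, 0], [-5.2, 1.73, 0], [-5.2, 1.73, 0]], spin=[-1, -2, -3, -4, -5, -6, -7, -8])

```text
time: 3.68
ee_pos: [0.5987, 0.0737, 0.2186]
tcp_rot: [3.141, 0.004, 2.806]
force: [-0.8, 0.1, -2.4]
finger_gap: 0.0172
finger_force: 59.8
```

Run:
```python
from h import *
plan([(.5795,.0151,.22,183)])
```

```text
now [0.5987 0.0737 0.2186] yaw 160.77 t 3.68 F [-0.8  0.1 -2.4] gap 0.0172
[-0.03, -1.54, -0.034] spin -3.706 rows 3.1
```

carry_out(linear=[[0, -0.5, 0], [0, -1, 0], [-0.03, -1.54, 0], [-0.03, -1.54, 0], [-0.03, -1.54, 0], [-0.03, -1.54, 0], [-0.03, -1.54, 0], [-0.03, -1.54, 0]], spin=[-1, -2, -3, -3.7, -3.7, -3.7, -3.7, -3.7])

```text
time: 4.35
ee_pos: [0.5763, 0.0197, 0.2176]
tcp_rot: [3.142, 0.0, -3.093]
force: [0.1, -0.2, -2.0]
finger_gap: 0.0173
finger_force: 59.8
```

Run:
```python
from h import *
plan([(.5795,.0151,.22,183),(.5795,.0151,.129,183)])
a=snap('side','s1');b=snap('top','t1')
x=cv2.resize(a['image'][150:310,190:390],(500,400),interpolation=2);y=cv2.resize(b['image'][110:250,180:355],(500,400),interpolation=2)
cv2.imwrite('pics/c1.png',np.vstack([x,y])[:,:,::-1][:600] if 0 else np.hstack([cv2.resize(x,(400,400)),cv2.resize(y,(400,400))])[:,:,::-1])
```

```text
now [0.5763 0.0197 0.2176] yaw -177.23 t 4.35 F [ 0.1 -0.2 -2. ] gap 0.0173
[-0.074, -0.118, -0.06] spin -0.039 rows 0.1
[-0.074, -0.118, 2.215] spin -0.039 rows 2.2
```

View pics/c1.png

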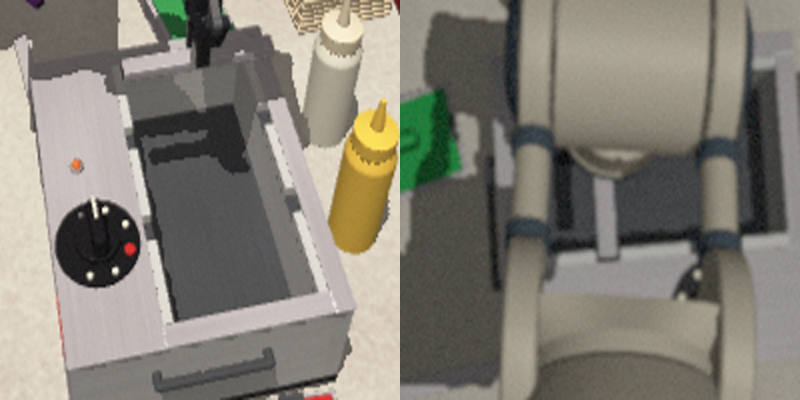

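The left panel (side) shows the bar held over the well at (205,60). The right panel (top) shows its near end at (607,258). I'll check that against the bar length.

Run:
```python
from h import *
c=load('t1')
p=onz(c,180+207/2.286,110+258/2.857,.222)
u=np.array([np.cos(np.radians(2.97)),np.sin(np.radians(2.97))])
print(p, p[:2]+.087*u)
```

```text
[0.48734408 0.01708584 0.222     ] [0.57422723 0.02159357]
```

carry_out(linear=[[-0.11, -0.145, 0], [-0.11, -0.145, 0.5], [-0.11, -0.145, 1.1], [-0.11, -0.145, 1.6], [-0.11, -0.145, 2], [-0.11, -0.145, 2.2], [-0.11, -0.145, 2.22], [-0.11, -0.145, 2.22]], spin=[0, 0, 0, 0, 0, 0, 0, 0])

```text
time: 5.12
ee_pos: [0.5812, 0.0134, 0.1286]
tcp_rot: [-3.142, -0.0, -3.092]
force: [-0.4, 0.3, -2.0]
finger_gap: 0.0173
finger_force: 59.8
```

Run:
```python
from h import *
plan([(.581,.0141,.125,183)])
```

```text
now [0.5812 0.0134 0.1286] yaw -177.17 t 5.12 F [-0.4  0.3 -2. ] gap 0.0173
[0.004, 0.018, 0.089] spin -0.028 rows 0.1
```

carry_out(linear=[[0, 0, 0.05], [0, 0, 0.08], [0, 0, 0.08], [0, 0, 0.08]], spin=[0, 0, 0, 0])

```text
time: 5.45
ee_pos: [0.5812, 0.0135, 0.1258]
tcp_rot: [-3.141, 0.001, -3.092]
force: [0.8, 0.0, -1.5]
finger_gap: 0.0173
finger_force: 59.8
```

carry_out(linear=[[0, 0, 0], [0, 0, 0], [0, 0, 0], [0, 0, 0], [0, 0, 0], [0, 0, 0]], spin=[0, 0, 0, 0, 0, 0], hand=0)

```text
time: 5.95
ee_pos: [0.581, 0.0135, 0.1253]
tcp_rot: [-3.142, 0.0, -3.092]
force: [0.9, 0.2, -0.1]
finger_gap: 0.0429
finger_force: 0.0
```

Run:
```python
from h import *
plan([(.581,.0141,.2,183),(.380,.221,.2,99.3),(.380,.221,.12,99.3)])
```

```text
now [0.581  0.0135 0.1253] yaw -177.16 t 5.95 F [ 0.9  0.2 -0.1] gap 0.0429
[-0.001, 0.014, -1.867] spin -0.027 rows 1.8
[4.761, 5.429, -1.867] spin 13.923 rows 11.7
[4.761, 5.429, 0.133] spin 13.923 rows 1.9
```

carry_out(linear=[[0, 0, -1], [0, 0, -1.87], [0.8, 0.9, -1.87], [1.6, 1.8, -1.87], [2.4, 2.7, -1.87], [3.1, 3.6, -1.87], [4, 4.5, -1.87], [4.76, 5.43, -1.87]], spin=[0, 1, 2.2, 3.4, 4.6, 5.8, 7, 8.2])

```text
time: 6.62
ee_pos: [0.4176, 0.1816, 0.2002]
tcp_rot: [3.141, 0.0, 2.383]
force: [1.0, 1.0, 0.8]
finger_gap: 0.0429
finger_force: 0.0
```

carry_out(linear=[[0, 0, 0], [0, 0, 0], [0, 0, 0], [0, 0, 0], [0, 0, 0], [0, 0, 0], [0, 0, 0], [0, 0, 0]], spin=[1.2, 2.4, 3.6, 4.8, 5.72, 5.72, 5.72, 5.72])

```text
time: 7.28
ee_pos: [0.4192, 0.1807, 0.2001]
tcp_rot: [-3.142, -0.0, 1.794]
force: [0.9, 0.4, 0.4]
finger_gap: 0.0427
finger_force: 0.0
```

Run:
```python
from h import *
plan([(.380,.221,.2,99.3),(.380,.221,.009,99.3)])
b=snap('top','t2')
cv2.imwrite('pics/c2.png',cv2.resize(b['image'][110:250,150:370],(800,509),interpolation=2)[:,:,::-1])
```

```text
now [0.4192 0.1807 0.2001] yaw 102.78 t 7.28 F [0.9 0.4 0.4] gap 0.0427
[1.2, -0.734, 0.003] spin 0.58 rows 1.3
[1.2, -0.734, 4.778] spin 0.58 rows 4.6
```

View pics/c2.png

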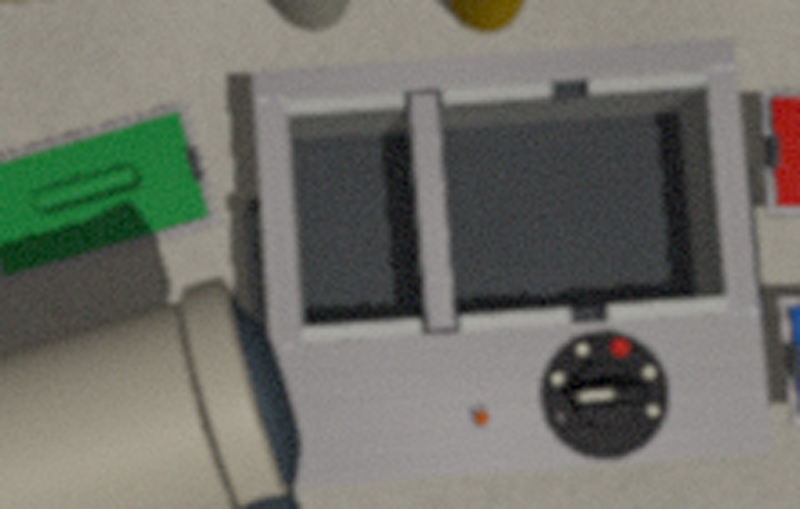

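Bar 1 lies in the left notch pair, with ends at (425,92) and (441,330) and a dark gap at each end. Now for bar 2.

carry_out(linear=[[0.6, -0.37, 0], [1.2, -0.73, 0], [1.2, -0.73, 1], [1.2, -0.73, 2], [1.2, -0.73, 3], [1.2, -0.73, 3], [1.2, -0.73, 3], [1.2, -0.73, 3]], spin=[0.58, 0.58, 0.58, 0.58, 0.58, 0.58, 0.58, 0.58])

```text
time: 8.0
ee_pos: [0.381, 0.2214, 0.0816]
tcp_rot: [3.141, -0.0, 1.73]
force: [0.0, -0.2, 0.5]
finger_gap: 0.0426
finger_force: 0.0
```

Run:
```python
from h import *
plan([(.380,.221,.009,99.3)])
```

```text
now [0.381  0.2214 0.0816] yaw 99.13 t 8.0 F [ 0.  -0.2  0.5] gap 0.0426
[-0.006, -0.025, 1.816] spin -0.028 rows 1.7
```

carry_out(linear=[[0, 0, 0.6], [0, 0, 1.2], [0, 0, 1.81], [0, 0, 1.81], [0, 0, 1.81]], spin=[0, 0, 0, 0, 0])

```text
time: 8.42
ee_pos: [0.381, 0.2214, 0.0092]
tcp_rot: [3.141, -0.0, 1.73]
force: [-0.6, -0.3, 1.0]
finger_gap: 0.0427
finger_force: 0.0
```

carry_out(linear=[[0, 0, 0], [0, 0, 0], [0, 0, 0], [0, 0, 0], [0, 0, 0], [0, 0, 0]], spin=[0, 0, 0, 0, 0, 0], hand=-1)

```text
time: 8.92
ee_pos: [0.3814, 0.2216, 0.0098]
tcp_rot: [3.138, -0.001, 1.73]
force: [-0.9, -2.1, 22.0]
finger_gap: 0.0165
finger_force: 58.3
```

carry_out(linear=[[0, 0, -0.6], [0, 0, -1.4], [0, 0, -2.3], [0, 0, -3.2], [0, 0, -4.2], [0, 0, -5.2], [0, 0, -5.2], [0, 0, -5.2]], spin=[0, 0, 0, 0, 0, -1, -2, -3])

```text
time: 9.58
ee_pos: [0.3813, 0.2216, 0.2195]
tcp_rot: [3.135, 0.001, 2.049]
force: [-0.1, 0.3, -3.4]
finger_gap: 0.0163
finger_force: 58.8
```

Run:
```python
from h import *
plan([(.5851,-.0928,.22,183)])
```

```text
now [0.3813 0.2216 0.2195] yaw 117.39 t 9.58 F [-0.1  0.3 -3.4] gap 0.0163
[-9.323, 0.908, -0.012] spin -10.935 rows 9.2
```

carry_out(linear=[[-0.9, 0.09, 0], [-1.8, 0.18, 0], [-2.7, 0.27, 0], [-3.6, 0.35, 0], [-4.5, 0.44, 0], [-5.4, 0.53, 0], [-6.3, 0.62, 0], [-7.2, 0.7, 0]], spin=[-1, -2, -3, -4, -5, -6, -7, -8])

```text
time: 10.25
ee_pos: [0.5369, -0.0244, 0.2174]
tcp_rot: [3.141, 0.002, 2.887]
force: [0.4, 1.1, -2.7]
finger_gap: 0.0164
finger_force: 58.8
```

carry_out(linear=[[0, 0, 0], [0, 0, 0], [0, 0, 0], [0, 0, 0]], spin=[0, 0, 0, 0])

```text
time: 10.58
ee_pos: [0.5357, -0.0217, 0.2164]
tcp_rot: [3.141, 0.0, 2.881]
force: [0.6, -0.2, -1.8]
finger_gap: 0.0165
finger_force: 58.9
```

Run:
```python
from h import *
plan([(.5861,-.0928,.22,183)])
```

```text
now [ 0.5357 -0.0217  0.2164] yaw 165.07 t 10.58 F [ 0.6 -0.2 -1.8] gap 0.0165
[-1.676, -1.393, -0.09] spin -2.988 rows 2.5
```

carry_out(linear=[[-0.5, -0.5, 0], [-1, -1, 0], [-1.68, -1.39, 0], [-1.68, -1.39, 0], [-1.68, -1.39, 0], [-1.68, -1.39, 0], [-1.68, -1.39, 0], [-1.68, -1.39, 0]], spin=[-1, -2, -2.99, -2.99, -2.99, -2.99, -2.99, -2.99])

```text
time: 11.25
ee_pos: [0.5864, -0.0924, 0.2159]
tcp_rot: [3.141, -0.0, -3.088]
force: [-0.2, -0.8, -1.8]
finger_gap: 0.0165
finger_force: 59.0
```

Run:
```python
from h import *
plan([(.5851,-.0928,.22,183),(.5851,-.0928,.131,183)])
b=snap('top','t3')
cv2.imwrite('pics/c3.png',cv2.resize(b['image'][130:250,240:370],(650,600),interpolation=2)[:,:,::-1])
```

```text
now [ 0.5864 -0.0924  0.2159] yaw -176.95 t 11.25 F [-0.2 -0.8 -1.8] gap 0.0165
[0.033, -0.008, -0.102] spin 0.009 rows 0.1
[0.033, -0.008, 2.123] spin 0.009 rows 2.1
```

View pics/c3.png

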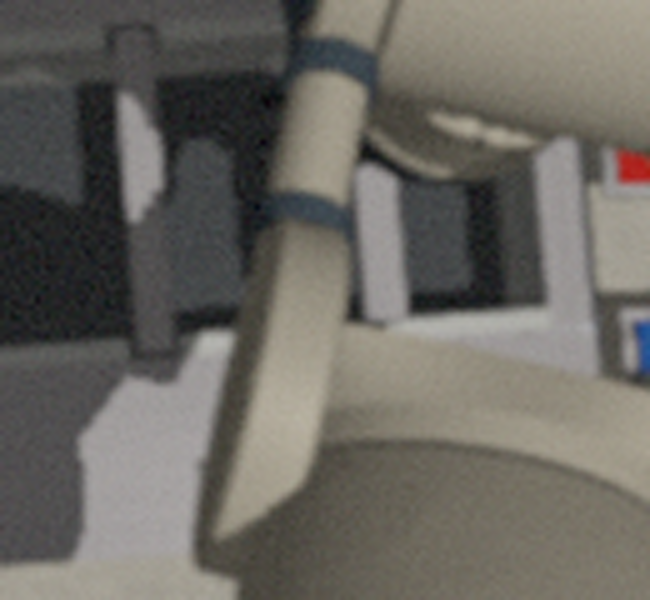

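The near end of held bar 2 is at (388,320), which is px (317.6,194).

Run:
```python
from h import *
c=load('t3')
p=onz(c,317.6,194,.218)
u=np.array([np.cos(np.radians(2.97)),np.sin(np.radians(2.97))])
print(p, p[:2]+.087*u)
```

```text
[ 0.50067091 -0.09658378  0.218     ] [ 0.58755405 -0.09207605]
```

carry_out(linear=[[0.05, -0.02, 0], [0.05, -0.02, 0.5], [0.05, -0.02, 1.1], [0.05, -0.02, 1.6], [0.05, -0.02, 2], [0.05, -0.02, 2.18], [0.05, -0.02, 2.2], [0.05, -0.02, 2.2]], spin=[0, 0, 0, 0, 0, 0, 0, 0])

```text
time: 11.97
ee_pos: [0.5845, -0.0941, 0.1281]
tcp_rot: [3.141, -0.001, -3.089]
force: [-0.2, -0.3, -1.6]
finger_gap: 0.0165
finger_force: 59.4
```

carry_out(linear=[[0, 0, 0], [0, 0, 0], [0, 0, 0], [0, 0, 0], [0, 0, 0], [0, 0, 0]], spin=[0, 0, 0, 0, 0, 0], hand=0)

```text
time: 12.47
ee_pos: [0.5851, -0.0944, 0.1277]
tcp_rot: [-3.142, 0.0, -3.089]
force: [0.1, 0.3, -0.1]
finger_gap: 0.043
finger_force: 0.0
```

carry_out(linear=[[0, 0, -1], [0, 0, -2], [0, 0, -3], [0, 0, -4], [0, 0, -4], [0, 0, -4]], spin=[0, 0, 0, 0, 0, 0])

```text
time: 12.97
ee_pos: [0.5861, -0.0946, 0.2903]
tcp_rot: [-3.14, 0.005, -3.089]
force: [0.1, -0.5, -0.6]
finger_gap: 0.0427
finger_force: 0.0
```

Run:
```python
from h import *
plan([(.607,.2729,.29,105),(.607,.2729,.2,105)])
```

```text
now [ 0.5861 -0.0946  0.2903] yaw -176.96 t 12.97 F [ 0.1 -0.5 -0.6] gap 0.0427
[-1.007, 9.148, 0.007] spin 13.006 rows 10.9
[-1.007, 9.148, 2.257] spin 13.006 rows 2.2
```

```bash
cat >> h.py <<'E'
RNG=dict(red=((0,150,60),(6,255,255)),green=((50,120,40),(75,255,255)),blue=((105,120,40),(125,255,255)))
def tubs(c,z=.073,names=('red','green','blue')):
    hsv=cv2.cvtColor(c['image'],cv2.COLOR_RGB2HSV)
    for n in names:
        m=cv2.inRange(hsv,*RNG[n]); m[:80]=0
        ks=[k for k in cv2.findContours(m,0,2)[0] if cv2.contourArea(k)>200]
        if not ks: print(n,'none'); continue
        k=max(ks,key=cv2.contourArea);b=cv2.boxPoints(cv2.minAreaRect(k)); w=np.array([onz(c,*p,z)[:2] for p in b])
        e=[w[j]-w[j-1] for j in range(4)];e.sort(key=lambda v:-np.hypot(*v))
        print(n,cv2.contourArea(k),np.round(b.mean(0),1),'ctr',np.round(w.mean(0),4),'size',[round(float(np.hypot(*v)),3) for v in e],'axis',[round(float(np.degrees(np.arctan2(v[1],v[0]))%180),1) for v in e[:2]])
E
python3 - <<'E'
from h import *
c=snap('top','t4');tubs(c)
for p in ((368,175),(444,178)): print(onz(c,p[0]*.64,p[1]*.64,0.0))
E
```

```text
red 322.5 [377.  157.5] ctr [ 0.6118 -0.2921] size [0.079, 0.078, 0.042, 0.042] axis [89.0, 89.0]
green 1577.5 [174.5 162.8] ctr [0.6071 0.2731] size [0.16, 0.159, 0.082, 0.082] axis [105.7, 105.5]
blue 413.0 [416.8 204.7] ctr [ 0.4777 -0.3969] size [0.082, 0.082, 0.052, 0.051] axis [4.1, 4.3]
[0.76994571 0.10318722 0.        ]
[ 0.76161717 -0.04269709  0.        ]
```

carry_out(linear=[[-0.1, 0.9, 0], [-0.2, 1.7, 0], [-0.3, 2.6, 0], [-0.4, 3.5, 0], [-0.5, 4.4, 0], [-0.6, 5.3, 0], [-0.7, 6.2, 0], [-0.8, 7.1, 0]], spin=[1.1, 2.2, 3.3, 4.4, 5.5, 6.6, 7.7, 8.8])

```text
time: 13.68
ee_pos: [0.6011, 0.1926, 0.286]
tcp_rot: [-3.139, -0.001, 2.267]
force: [1.0, -0.6, -0.2]
finger_gap: 0.0425
finger_force: 0.0
```

carry_out(linear=[[0, 0, 0], [0, 0, 0], [0, 0, 0], [0, 0, 0], [0, 0, 0], [0, 0, 0]], spin=[1, 2, 3, 4.2, 4.2, 4.2])

```text
time: 14.18
ee_pos: [0.6015, 0.1908, 0.2864]
tcp_rot: [-3.139, -0.0, 1.837]
force: [0.1, -0.6, -0.9]
finger_gap: 0.0426
finger_force: 0.0
```

Run:
```python
from h import *
plan([(.607,.273,.29,105.3),(.607,.273,.16,105.3)])
```

```text
now [0.6015 0.1908 0.2864] yaw 105.25 t 14.18 F [ 0.1 -0.6 -0.9] gap 0.0426
[1.946, 0.673, -0.089] spin -0.008 rows 2.0
[1.946, 0.673, 3.161] spin -0.008 rows 3.1
```

carry_out(linear=[[1, 0.34, 0], [1.95, 0.67, 0], [1.95, 0.67, 1], [1.95, 0.67, 2], [1.95, 0.67, 3.1], [1.95, 0.67, 3.1], [1.95, 0.67, 3.1], [1.95, 0.67, 3.1]], spin=[0, 0, 0, 0, 0, 0, 0, 0])

```text
time: 14.85
ee_pos: [0.6086, 0.2733, 0.1655]
tcp_rot: [3.14, -0.0, 1.835]
force: [0.1, 0.5, 0.8]
finger_gap: 0.0429
finger_force: 0.0
```

Run:
```python
from h import *
plan([(.607,.273,.083,105.3)])
snap('top','t5')
c=snap('side','s5')
i=c['image'];cv2.imwrite('pics/c5.png',cv2.resize(i[80:230,180:380],(800,600),interpolation=2)[:,:,::-1])
```

```text
now [0.6086 0.2733 0.1655] yaw 105.13 t 14.85 F [0.1 0.5 0.8] gap 0.0429
[0.003, -0.04, 2.063] spin -0.029 rows 2.0
```

View pics/c5.png

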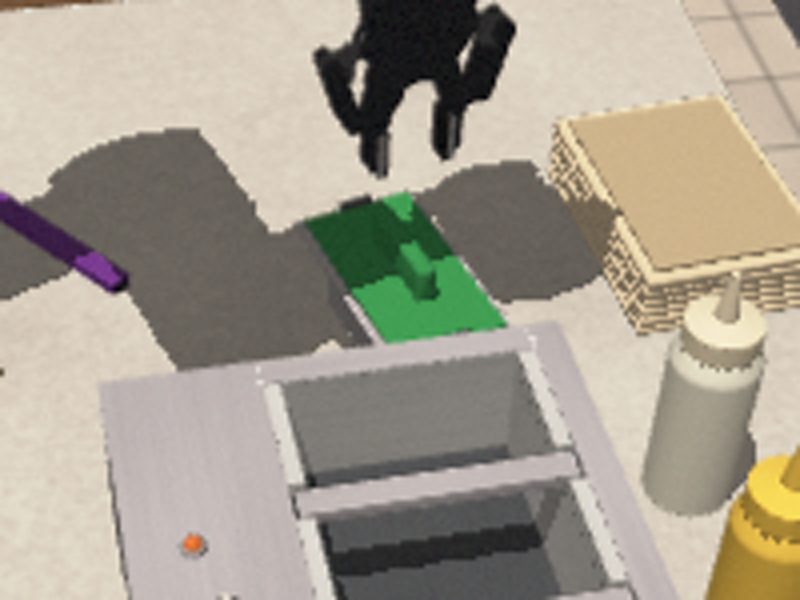

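The fingers at (375,160) and (445,145) straddle the green handle at (415,265). Bar 1 lies flush. I'll descend and grip.

carry_out(linear=[[0, -0.04, 0.7], [0, -0.04, 1.4], [0, -0.04, 2], [0, -0.04, 2.06], [0, -0.04, 2.06], [0, -0.04, 2.06]], spin=[0, 0, 0, 0, 0, 0])

```text
time: 15.45
ee_pos: [0.6074, 0.2732, 0.0836]
tcp_rot: [3.139, -0.0, 1.833]
force: [-0.2, -0.2, 0.7]
finger_gap: 0.0427
finger_force: 0.0
```

carry_out(linear=[[0, 0, 0], [0, 0, 0], [0, 0, 0], [0, 0, 0], [0, 0, 0], [0, 0, 0]], spin=[0, 0, 0, 0, 0, 0], hand=-1, grip_force=90)

```text
time: 15.95
ee_pos: [0.6071, 0.2732, 0.0834]
tcp_rot: [3.139, -0.0, 1.833]
force: [-1.8, -0.3, 12.6]
finger_gap: 0.0143
finger_force: 89.6
```

carry_out(linear=[[0, 0, -0.3], [0, 0, -0.8], [0, 0, -1.5], [0, 0, -2.2], [0, 0, -3], [0, 0, -3.8], [0, 0, -4.5], [0, 0, -4.5]], spin=[0, 0, 0, 0, 0, 0, 0, 0])

```text
time: 16.62
ee_pos: [0.608, 0.2735, 0.2686]
tcp_rot: [3.132, -0.001, 1.833]
force: [1.0, 0.6, -6.2]
finger_gap: 0.0143
finger_force: 89.1
```

Run:
```python
from h import *
plan([(.5767,.069,.262,183)])
```

```text
now [0.608  0.2735 0.2686] yaw 105.04 t 16.62 F [ 1.   0.6 -6.2] gap 0.0143
[-4.735, -2.083, 0.164] spin -12.994 rows 10.9
```

carry_out(linear=[[-0.3, -0.13, 0], [-0.8, -0.35, 0], [-1.4, -0.6, 0], [-2, -0.88, 0], [-2.6, -1.15, 0], [-3.2, -1.4, 0], [-3.8, -1.67, 0], [-4.3, -1.9, 0]], spin=[-0.5, -1.3, -2.2, -3.2, -4.2, -5.2, -6.2, -7.2])

```text
time: 17.28
ee_pos: [0.5762, 0.0853, 0.2611]
tcp_rot: [-3.141, -0.001, 2.592]
force: [2.1, -0.7, -5.0]
finger_gap: 0.0145
finger_force: 88.9
```

carry_out(linear=[[0, 0, 0], [0, 0, 0], [0, 0, 0], [0, 0, 0], [0, 0, 0], [0, 0, 0], [0, 0, 0], [0, 0, 0]], spin=[-1, -2, -3, -4, -5, -5.6, -5.8, -5.8])

```text
time: 17.95
ee_pos: [0.5769, 0.087, 0.2612]
tcp_rot: [3.142, -0.001, -3.089]
force: [-0.9, 0.3, -5.9]
finger_gap: 0.0141
finger_force: 89.3
```

Run:
```python
from h import *
plan([(.5767,.069,.262,183)])
```

```text
now [0.5769 0.087  0.2612] yaw -176.98 t 17.95 F [-0.9  0.3 -5.9] gap 0.0141
[0.028, -0.448, -0.021] spin 0.003 rows 0.4
```

carry_out(linear=[[0, -0.2, 0], [0.03, -0.44, 0], [0.03, -0.44, 0.3], [0.03, -0.44, 0.7], [0.03, -0.44, 0.9], [0.03, -0.44, 0.9], [0.03, -0.44, 0.9], [0.03, -0.44, 0.9]], spin=[0, 0, 0, 0, 0, 0, 0, 0])

```text
time: 18.62
ee_pos: [0.5775, 0.0691, 0.226]
tcp_rot: [-3.142, 0.001, -3.089]
force: [0.2, 0.0, -5.0]
finger_gap: 0.0143
finger_force: 89.1
```

Run:
```python
from h import *
plan([(.5767,.069,.148,183)])
b=snap('top','t6');c=snap('side','s6')
x=cv2.resize(c['image'][120:300,200:380],(400,400),interpolation=2);y=cv2.resize(b['image'][100:240,190:350],(400,400),interpolation=2)
cv2.imwrite('pics/c6.png',np.hstack([x,y])[:,:,::-1])
```

```text
now [0.5775 0.0691 0.226 ] yaw -176.99 t 18.62 F [ 0.2  0.  -5. ] gap 0.0143
[0.019, -0.003, 1.95] spin 0.002 rows 1.9
```

View pics/c6.png

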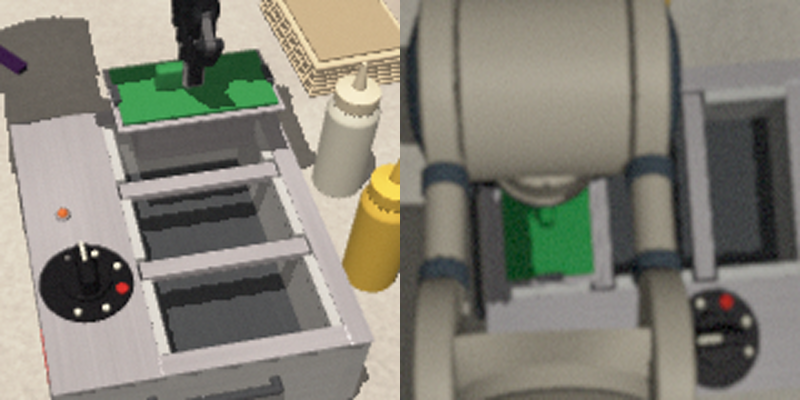

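The left panel shows both bars laid and the green tub level over the left bay. In the right panel, the lid's near edge midpoint is about (549,277).

Run:
```python
from h import *
c=load('t6')
p=onz(c,190+149/2.5,100+277/2.857,.2156)
u=np.array([np.cos(np.radians(2.97)),np.sin(np.radians(2.97))])
print(p, p[:2]+.081*u)
```

```text
[0.49679674 0.06690809 0.2156    ] [0.57768794 0.07110495]
```

carry_out(linear=[[0.02, -0.03, 0.2], [0.02, -0.03, 0.5], [0.02, -0.03, 0.9], [0.02, -0.03, 1.3], [0.02, -0.03, 1.6], [0.02, -0.03, 1.8], [0.02, -0.03, 1.88], [0.02, -0.03, 1.88]], spin=[0, 0, 0, 0, 0, 0, 0, 0])

```text
time: 19.38
ee_pos: [0.5761, 0.0681, 0.1495]
tcp_rot: [3.142, -0.001, -3.089]
force: [0.4, 0.6, -5.9]
finger_gap: 0.0142
finger_force: 89.3
```

Run:
```python
from h import *
plan([(.5767,.069,.148,183)])
```

```text
now [0.5761 0.0681 0.1495] yaw -176.97 t 19.38 F [ 0.4  0.6 -5.9] gap 0.0142
[-0.017, 0.022, 0.039] spin 0.005 rows 0.0
```

Still free at 1 mm above. I'll lower 1 mm, release and lift.

carry_out(linear=[[0, 0, 0.04], [0, 0, 0.04], [0, 0, 0.04]], spin=[0, 0, 0])

```text
time: 19.63
ee_pos: [0.5767, 0.0681, 0.1491]
tcp_rot: [-3.142, 0.001, -3.089]
force: [-0.1, 0.5, -6.8]
finger_gap: 0.014
finger_force: 89.3
```

carry_out(linear=[[0, 0, 0], [0, 0, 0], [0, 0, 0], [0, 0, 0], [0, 0, 0], [0, 0, 0]], spin=[0, 0, 0, 0, 0, 0], hand=0)

```text
time: 20.13
ee_pos: [0.5764, 0.0681, 0.1486]
tcp_rot: [-3.142, 0.0, -3.089]
force: [0.0, 0.1, 0.7]
finger_gap: 0.0428
finger_force: 0.0
```

carry_out(linear=[[0, 0, -0.4], [0, 0, -1], [0, 0, -2], [0, 0, -3], [0, 0, -3.5], [0, 0, -3.5], [0, 0, -3.5]], spin=[0, 0, 0, 0, 0, 0, 0])

```text
time: 20.72
ee_pos: [0.5768, 0.0681, 0.2897]
tcp_rot: [-3.142, 0.003, -3.089]
force: [-0.3, 0.2, -1.0]
finger_gap: 0.0428
finger_force: 0.0
```

Run:
```python
from h import *
tubs(snap('top','t7'))
plan([(.6302,-.3326,.29,90.8)])
```

```text
red 1550.5 [391.1 150.8] ctr [ 0.6301 -0.3326] size [0.162, 0.162, 0.082, 0.082] axis [90.4, 90.4]
green 959.5 [248.5 180.5] ctr [0.554  0.0683] size [0.102, 0.102, 0.089, 0.088] axis [1.6, 1.9]
blue 1611.5 [397.2 206.4] ctr [ 0.4741 -0.3423] size [0.163, 0.162, 0.082, 0.082] axis [94.0, 93.9]
now [0.5761 0.0681 0.2883] yaw -176.97 t 20.77 F [-1.4  0.1 -0.8] gap 0.043
[-0.82, -10.074, -0.042] spin 15.372 rows 12.9
```

carry_out(linear=[[-0.08, -0.8, 0], [-0.15, -1.6, 0], [-0.2, -2.4, 0], [-0.26, -3.2, 0], [-0.32, -4, 0], [-0.4, -4.8, 0], [-0.46, -5.6, 0], [-0.52, -6.4, 0]], spin=[1.1, 2.2, 3.3, 4.4, 5.5, 6.6, 7.7, 8.8])

```text
time: 21.43
ee_pos: [0.61, -0.1879, 0.2867]
tcp_rot: [-3.14, -0.003, 2.267]
force: [0.3, 0.6, 0.0]
finger_gap: 0.0427
finger_force: 0.0
```

carry_out(linear=[[0, 0, 0], [0, 0, 0], [0, 0, 0], [0, 0, 0], [0, 0, 0], [0, 0, 0], [0, 0, 0], [0, 0, 0]], spin=[1.1, 2.2, 3.3, 4.4, 5.5, 6.6, 6.6, 6.6])

```text
time: 22.1
ee_pos: [0.6102, -0.1863, 0.2872]
tcp_rot: [-3.14, -0.001, 1.585]
force: [0.3, 0.7, -0.5]
finger_gap: 0.0421
finger_force: 0.0
```

Run:
```python
from h import *
plan([(.6302,-.3326,.29,90.5),(.6302,-.3326,.083,90.5)])
```

```text
now [ 0.6102 -0.1863  0.2872] yaw 90.84 t 22.1 F [ 0.3  0.7 -0.5] gap 0.0421
[-3.665, 0.446, -0.071] spin 0.057 rows 3.5
[-3.665, 0.446, 5.104] spin 0.057 rows 5.0
```

carry_out(linear=[[-0.9, 0.11, 0], [-1.8, 0.22, 0], [-2.7, 0.33, 0], [-3.66, 0.45, 0], [-3.66, 0.45, 1], [-3.66, 0.45, 2], [-3.66, 0.45, 2.5], [-3.66, 0.45, 2.5]], spin=[0.06, 0.06, 0.06, 0.06, 0.06, 0.06, 0.06, 0.06])

```text
time: 22.77
ee_pos: [0.6276, -0.3313, 0.1823]
tcp_rot: [-3.134, -0.005, 1.579]
force: [-0.8, 0.3, -0.2]
finger_gap: 0.0427
finger_force: 0.0
```

carry_out(linear=[[0, 0, 0], [0, 0, 0]], spin=[0, 0])

```text
time: 22.93
ee_pos: [0.631, -0.333, 0.1902]
tcp_rot: [3.14, 0.001, 1.578]
force: [-0.4, -1.0, 1.7]
finger_gap: 0.0428
finger_force: 0.0
```

Run:
```python
from h import *
plan([(.6302,-.3326,.083,90.5)])
tubs(snap('top','t8'))
```

```text
now [ 0.631  -0.333   0.1902] yaw 90.39 t 22.93 F [-0.4 -1.   1.7] gap 0.0428
[0.01, -0.021, 2.681] spin -0.018 rows 2.6
red 1184.5 [389.2 150.8] ctr [ 0.6303 -0.3273] size [0.153, 0.152, 0.082, 0.081] axis [90.3, 90.2]
green 1784.5 [247.7 168.7] ctr [0.5874 0.07  ] size [0.171, 0.171, 0.088, 0.087] axis [2.8, 3.2]
blue none
```

carry_out(linear=[[0, -0.02, 0.7], [0, -0.02, 1.4], [0, -0.02, 2.1], [0, -0.02, 2.6], [0, -0.02, 2.67], [0, -0.02, 2.67], [0, -0.02, 2.67]], spin=[0, 0, 0, 0, 0, 0, 0])

```text
time: 23.57
ee_pos: [0.6306, -0.3333, 0.084]
tcp_rot: [3.139, 0.002, 1.576]
force: [0.8, 0.6, 0.0]
finger_gap: 0.0425
finger_force: 0.0
```

carry_out(linear=[[0, 0, 0], [0, 0, 0], [0, 0, 0], [0, 0, 0], [0, 0, 0], [0, 0, 0]], spin=[0, 0, 0, 0, 0, 0], hand=-1, grip_force=90)

```text
time: 24.07
ee_pos: [0.6308, -0.3332, 0.0837]
tcp_rot: [3.138, 0.002, 1.576]
force: [2.6, 1.6, 7.5]
finger_gap: 0.0145
finger_force: 88.9
```

carry_out(linear=[[0, 0, -0.3], [0, 0, -0.8], [0, 0, -1.5], [0, 0, -2.2], [0, 0, -3], [0, 0, -3.8], [0, 0, -4.5], [0, 0, -4.5]], spin=[0, 0, 0, 0, 0, 0, 0, 0])

```text
time: 24.73
ee_pos: [0.6311, -0.3337, 0.2694]
tcp_rot: [3.134, 0.005, 1.576]
force: [1.5, -0.2, -4.1]
finger_gap: 0.0141
finger_force: 89.1
```

Run:
```python
from h import *
plan([(.5823,-.0389,.264,183)])
```

```text
now [ 0.6311 -0.3337  0.2694] yaw 90.28 t 24.73 F [ 1.5 -0.2 -4.1] gap 0.0141
[7.376, -1.185, 0.136] spin -15.454 rows 13.0
```

carry_out(linear=[[0.3, -0.2, 0], [0.8, -0.5, 0], [1.4, -0.8, 0], [2.1, -1, 0], [2.9, -1.19, 0], [3.7, -1.19, 0], [4.5, -1.19, 0], [5.3, -1.19, 0]], spin=[-0.5, -1.3, -2.2, -3.2, -4.2, -5.3, -6.4, -7.5])

```text
time: 25.4
ee_pos: [0.5798, -0.1193, 0.2617]
tcp_rot: [-3.141, -0.001, 2.366]
force: [1.0, -0.3, -5.1]
finger_gap: 0.014
finger_force: 88.9
```

carry_out(linear=[[0, 0, 0], [0, 0, 0], [0, 0, 0], [0, 0, 0], [0, 0, 0], [0, 0, 0], [0, 0, 0], [0, 0, 0]], spin=[-1.1, -2.2, -3.3, -4.4, -5.5, -6.6, -7.6, -7.95])

```text
time: 26.07
ee_pos: [0.5801, -0.1207, 0.2615]
tcp_rot: [3.141, -0.001, -3.083]
force: [-0.4, -0.7, -5.6]
finger_gap: 0.0141
finger_force: 89.2
```

carry_out(linear=[[0, 0, 0], [0, 0, 0], [0, 0, 0]], spin=[0, 0, 0])

```text
time: 26.32
ee_pos: [0.5806, -0.1208, 0.2616]
tcp_rot: [3.141, -0.0, -3.091]
force: [0.5, 0.3, -4.6]
finger_gap: 0.0143
finger_force: 89.2
```

Run:
```python
from h import *
plan([(.5823,-.0389,.264,183),(.5823,-.0389,.228,183)])
```

```text
now [ 0.5806 -0.1208  0.2616] yaw -177.13 t 26.32 F [ 0.5  0.3 -4.6] gap 0.0143
[-0.146, 2.043, -0.059] spin -0.021 rows 2.0
[-0.146, 2.043, 0.841] spin -0.021 rows 0.9
```

carry_out(linear=[[-0.04, 0.5, 0], [-0.07, 1.1, 0], [-0.11, 1.6, 0], [-0.15, 2.04, 0], [-0.15, 2.04, 0.4], [-0.15, 2.04, 0.84], [-0.15, 2.04, 0.84], [-0.15, 2.04, 0.84]], spin=[0, 0, 0, 0, 0, 0, 0, 0])

```text
time: 26.98
ee_pos: [0.5821, -0.039, 0.2277]
tcp_rot: [3.141, -0.002, -3.091]
force: [-0.2, 0.3, -5.4]
finger_gap: 0.0142
finger_force: 89.2
```

Run:
```python
from h import *
b=snap('top','t9');c=snap('side','s9')
plan([(.5823,-.0389,.15,183)])
x=cv2.resize(c['image'][120:300,200:380],(400,400),interpolation=2);y=cv2.resize(b['image'][100:240,220:380],(400,400),interpolation=2)
cv2.imwrite('pics/c9.png',np.hstack([x,y])[:,:,::-1])
tubs(b,.228-.0837+.073,('red','blue'));tubs(b,.138,('green',))
```

```text
now [ 0.583  -0.0393  0.229 ] yaw -177.07 t 27.08 F [ 1.   0.4 -4.5] gap 0.0139
[0.017, 0.012, 1.975] spin -0.012 rows 1.9
red 782.0 [294.5 178.5] ctr [ 0.5394 -0.0422] size [0.08, 0.079, 0.075, 0.075] axis [89.0, 88.9]
blue 1580.0 [397.3 206.4] ctr [ 0.4674 -0.2875] size [0.141, 0.14, 0.071, 0.071] axis [94.0, 93.9]
green 1652.5 [247.6 168.4] ctr [0.5782 0.0704] size [0.159, 0.159, 0.082, 0.081] axis [2.7, 3.1]
```

View pics/c9.png

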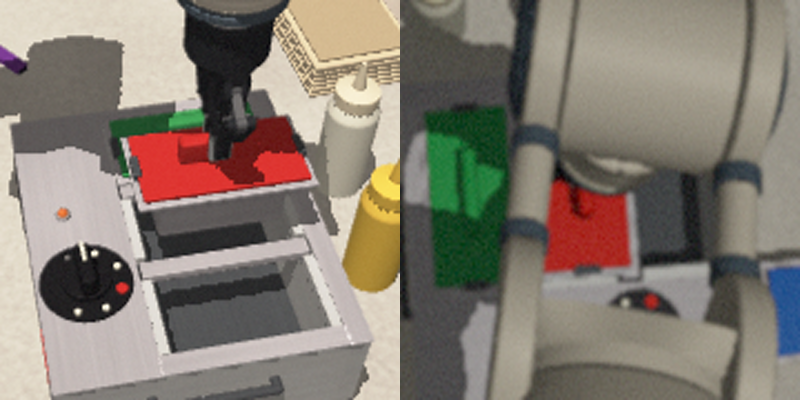

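Left panel: red is held level over the middle bay and green hangs in place. Right panel: green lid at (467,200). The red lid's near edge at (588,268) puts its centre near (0.581,-0.040), on target, so I'll lower it.

carry_out(linear=[[0, 0.01, 0.2], [0, 0.01, 0.5], [0, 0.01, 0.9], [0, 0.01, 1.3], [0, 0.01, 1.6], [0, 0.01, 1.8], [0, 0.01, 1.95], [0, 0.01, 1.95]], spin=[0, 0, 0, 0, 0, 0, 0, 0])

```text
time: 27.75
ee_pos: [0.5824, -0.0387, 0.1494]
tcp_rot: [3.141, -0.001, -3.09]
force: [0.6, -0.3, -5.4]
finger_gap: 0.0143
finger_force: 89.4
```

Run:
```python
from h import *
plan([(.5823,-.0389,.149,183)])
```

```text
now [ 0.5824 -0.0387  0.1494] yaw -177.04 t 27.75 F [ 0.6 -0.3 -5.4] gap 0.0143
[0.003, -0.004, 0.01] spin -0.007 rows 0.0
```

carry_out(linear=[[0, 0, 0], [0, 0, 0], [0, 0, 0], [0, 0, 0], [0, 0, 0], [0, 0, 0]], spin=[0, 0, 0, 0, 0, 0], hand=0)

```text
time: 28.25
ee_pos: [0.5827, -0.0387, 0.1504]
tcp_rot: [-3.141, 0.001, -3.09]
force: [-0.4, -0.9, 0.1]
finger_gap: 0.043
finger_force: 0.0
```

carry_out(linear=[[0, 0, -0.4], [0, 0, -1], [0, 0, -2], [0, 0, -3], [0, 0, -3.5], [0, 0, -3.5], [0, 0, -3.5]], spin=[0, 0, 0, 0, 0, 0, 0])

```text
time: 28.83
ee_pos: [0.5831, -0.0387, 0.2914]
tcp_rot: [-3.141, 0.003, -3.09]
force: [0.8, -0.1, -1.3]
finger_gap: 0.0429
finger_force: 0.0
```

Run:
```python
from h import *
b=snap('top','t10');tubs(b,.138,('red','green'));tubs(b,.073,('blue',))
plan([(.4741,-.3424,.28,94)])
```

```text
red 768.0 [292.5 177. ] ctr [ 0.5532 -0.0466] size [0.1, 0.1, 0.071, 0.07] axis [178.3, 178.6]
green 1667.0 [247.5 168.4] ctr [0.5782 0.0705] size [0.16, 0.16, 0.082, 0.081] axis [2.5, 2.9]
blue 1362.0 [400.1 206.1] ctr [ 0.4747 -0.3504] size [0.147, 0.146, 0.082, 0.082] axis [94.0, 93.9]
now [ 0.5824 -0.0386  0.29  ] yaw -177.03 t 28.88 F [-0.5 -0.2 -0.4] gap 0.0427
[3.098, -7.443, 0.25] spin 14.828 rows 12.4
```

carry_out(linear=[[0.25, -0.6, 0], [0.5, -1.2, 0], [0.75, -1.8, 0], [1, -2.4, 0], [1.25, -3, 0], [1.5, -3.6, 0], [1.75, -4.2, 0], [2, -4.8, 0]], spin=[1.1, 2.2, 3.3, 4.4, 5.5, 6.6, 7.7, 8.8])

```text
time: 29.55
ee_pos: [0.5114, -0.2353, 0.2885]
tcp_rot: [-3.141, -0.003, 2.266]
force: [-0.1, -1.1, -0.1]
finger_gap: 0.0426
finger_force: 0.0
```

carry_out(linear=[[0, 0, 0], [0, 0, 0], [0, 0, 0], [0, 0, 0], [0, 0, 0], [0, 0, 0], [0, 0, 0], [0, 0, 0]], spin=[1.1, 2.2, 3.3, 4.4, 5.5, 6, 6, 6])

```text
time: 30.22
ee_pos: [0.5122, -0.2343, 0.2889]
tcp_rot: [-3.14, -0.001, 1.646]
force: [-1.2, 1.3, -0.3]
finger_gap: 0.0425
finger_force: 0.0
```

Run:
```python
from h import *
b=snap('top','t11');tubs(b,.138,('red','green'));tubs(b,.073,('blue',))
plan([(.4741,-.3424,.28,94),(.4741,-.3424,.19,94)])
```

```text
red 1751.5 [288.5 165.7] ctr [ 0.5835 -0.0369] size [0.162, 0.162, 0.084, 0.083] axis [2.8, 3.2]
green 1798.0 [247.8 168.5] ctr [0.578  0.0697] size [0.16, 0.16, 0.083, 0.083] axis [3.0, 3.4]
blue 355.5 [379.6 207.5] ctr [ 0.472 -0.293] size [0.08, 0.08, 0.062, 0.062] axis [4.2, 4.5]
now [ 0.5123 -0.2344  0.2892] yaw 94.31 t 30.27 F [ 0.1  0.6 -0.3] gap 0.043
[-2.621, -1.155, 0.23] spin 0.052 rows 2.8
[-2.621, -1.155, 2.48] spin 0.052 rows 2.2
```

carry_out(linear=[[-0.9, -0.4, 0], [-1.8, -0.8, 0], [-2.62, -1.15, 0], [-2.62, -1.15, 1], [-2.62, -1.15, 2], [-2.62, -1.15, 2.48], [-2.62, -1.15, 2.48], [-2.62, -1.15, 2.48]], spin=[0.05, 0.05, 0.05, 0.05, 0.05, 0.05, 0.05, 0.05])

```text
time: 30.93
ee_pos: [0.4741, -0.3422, 0.1905]
tcp_rot: [-3.14, -0.002, 1.64]
force: [0.7, -0.4, -0.5]
finger_gap: 0.0428
finger_force: 0.0
```

carry_out(linear=[[0, 0, 0], [0, 0, 0]], spin=[0, 0])

```text
time: 31.1
ee_pos: [0.4753, -0.343, 0.1927]
tcp_rot: [3.14, 0.002, 1.639]
force: [-0.2, 0.5, 0.3]
finger_gap: 0.0427
finger_force: 0.0
```

Run:
```python
from h import *
plan([(.4741,-.3424,.083,94)])
tubs(snap('top','t12'),.073,('blue',))
```

```text
now [ 0.4753 -0.343   0.1927] yaw 93.92 t 31.1 F [-0.2  0.5  0.3] gap 0.0427
[0.017, -0.028, 2.743] spin -0.013 rows 2.6
blue 1453.0 [396.7 206.4] ctr [ 0.4742 -0.341 ] size [0.159, 0.158, 0.082, 0.082] axis [93.8, 93.8]
```

carry_out(linear=[[0, -0.03, 0.7], [0, -0.03, 1.4], [0, -0.03, 2.1], [0, -0.03, 2.6], [0, -0.03, 2.73], [0, -0.03, 2.73], [0, -0.03, 2.73]], spin=[0, 0, 0, 0, 0, 0, 0])

```text
time: 31.73
ee_pos: [0.4739, -0.343, 0.083]
tcp_rot: [3.14, 0.001, 1.639]
force: [-0.1, -0.1, 0.9]
finger_gap: 0.0427
finger_force: 0.0
```

carry_out(linear=[[0, 0, 0], [0, 0, 0], [0, 0, 0], [0, 0, 0], [0, 0, 0], [0, 0, 0]], spin=[0, 0, 0, 0, 0, 0], hand=-1, grip_force=90)

```text
time: 32.23
ee_pos: [0.4743, -0.3431, 0.0833]
tcp_rot: [3.139, 0.002, 1.638]
force: [2.9, 1.9, 9.3]
finger_gap: 0.0142
finger_force: 88.6
```

carry_out(linear=[[0, 0, -0.3], [0, 0, -0.8], [0, 0, -1.5], [0, 0, -2.2], [0, 0, -3], [0, 0, -3.8], [0, 0, -4.5], [0, 0, -4.5]], spin=[0, 0, 0, 0, 0, 0, 0, 0])

```text
time: 32.9
ee_pos: [0.4749, -0.3439, 0.268]
tcp_rot: [3.135, 0.006, 1.639]
force: [1.3, -1.8, -4.1]
finger_gap: 0.0141
finger_force: 89.1
```

Run:
```python
from h import *
plan([(.5879,-.1467,.264,183)])
```

```text
now [ 0.4749 -0.3439  0.268 ] yaw 93.88 t 32.9 F [ 1.3 -1.8 -4.1] gap 0.0141
[4.728, 3.153, 0.099] spin -14.853 rows 12.4
```

carry_out(linear=[[0.2, 0.15, 0], [0.6, 0.4, 0], [1.1, 0.75, 0], [1.7, 1.15, 0], [2.3, 1.5, 0], [2.9, 1.9, 0], [3.4, 2.3, 0], [3.8, 2.55, 0]], spin=[-0.5, -1.3, -2.2, -3.2, -4.2, -5.3, -6.4, -7.5])

```text
time: 33.57
ee_pos: [0.5653, -0.1819, 0.2612]
tcp_rot: [3.141, -0.001, 2.43]
force: [1.1, -0.7, -5.0]
finger_gap: 0.0141
finger_force: 89.0
```

carry_out(linear=[[0, 0, 0], [0, 0, 0], [0, 0, 0], [0, 0, 0], [0, 0, 0], [0, 0, 0], [0, 0, 0], [0, 0, 0]], spin=[-1.1, -2.2, -3.3, -4.4, -5.5, -6.6, -7.2, -7.35])

```text
time: 34.23
ee_pos: [0.5642, -0.1838, 0.2611]
tcp_rot: [3.141, -0.001, -3.086]
force: [0.3, -0.2, -5.2]
finger_gap: 0.0143
finger_force: 89.1
```

carry_out(linear=[[0, 0, 0], [0, 0, 0], [0, 0, 0]], spin=[0, 0, 0])

```text
time: 34.48
ee_pos: [0.5646, -0.1839, 0.2616]
tcp_rot: [3.141, -0.0, -3.092]
force: [0.3, -0.5, -5.2]
finger_gap: 0.0145
finger_force: 89.1
```

Run:
```python
from h import *
plan([(.5879,-.1467,.264,183),(.5879,-.1467,.228,183)])
```

```text
now [ 0.5646 -0.1839  0.2616] yaw -177.14 t 34.48 F [ 0.3 -0.5 -5.2] gap 0.0145
[-0.629, 0.9, -0.061] spin -0.023 rows 1.1
[-0.629, 0.9, 0.839] spin -0.023 rows 0.9
```

carry_out(linear=[[-0.2, 0.3, 0], [-0.4, 0.6, 0], [-0.63, 0.9, 0], [-0.63, 0.9, 0.4], [-0.63, 0.9, 0.84], [-0.63, 0.9, 0.84], [-0.63, 0.9, 0.84], [-0.63, 0.9, 0.84]], spin=[0, 0, 0, 0, 0, 0, 0, 0])

```text
time: 35.15
ee_pos: [0.5886, -0.1463, 0.2289]
tcp_rot: [-3.141, 0.001, -3.089]
force: [1.2, 1.0, -4.9]
finger_gap: 0.0142
finger_force: 88.9
```

Run:
```python
from h import *
b=snap('top','t13')
plan([(.5879,-.1467,.149,183)])
tubs(b,.228-.0837+.073,('blue',));tubs(b,.138,('red','green',))
```

```text
now [ 0.5887 -0.1466  0.2292] yaw -177.03 t 35.2 F [ 0.1 -0.4 -4.8] gap 0.0144
[0.02, -0.002, 2.004] spin -0.004 rows 1.9
blue 271.5 [348.6 174.9] ctr [ 0.5457 -0.1733] size [0.068, 0.068, 0.03, 0.03] axis [0.3, 0.5]
red 1759.5 [288.6 165.3] ctr [ 0.5844 -0.0372] size [0.16, 0.16, 0.085, 0.084] axis [2.8, 3.2]
green 1784.5 [247.8 168.5] ctr [0.5781 0.0698] size [0.16, 0.16, 0.083, 0.082] axis [2.9, 3.2]
```

carry_out(linear=[[0.02, 0, 0.2], [0.02, 0, 0.5], [0.02, 0, 0.9], [0.02, 0, 1.3], [0.02, 0, 1.6], [0.02, 0, 1.8], [0.02, 0, 1.98], [0.02, 0, 1.98]], spin=[0, 0, 0, 0, 0, 0, 0, 0])

```text
time: 35.87
ee_pos: [0.5873, -0.1464, 0.1487]
tcp_rot: [3.141, 0.0, -3.09]
force: [-0.0, -0.3, -3.5]
finger_gap: 0.0142
finger_force: 90.4
```

Run:
```python
from h import *
plan([(.5879,-.1467,.149,183)])
```

```text
now [ 0.5873 -0.1464  0.1487] yaw -177.05 t 35.87 F [-0.  -0.3 -3.5] gap 0.0142
[-0.015, -0.007, -0.009] spin -0.008 rows 0.0
```

Contact has begun, so I'll release, lift, and move off to the robot side for a clear view.

carry_out(linear=[[0, 0, 0], [0, 0, 0], [0, 0, 0], [0, 0, 0], [0, 0, 0], [0, 0, 0]], spin=[0, 0, 0, 0, 0, 0], hand=0)

```text
time: 36.37
ee_pos: [0.5873, -0.1468, 0.1491]
tcp_rot: [-3.141, 0.0, -3.09]
force: [-0.3, 0.1, -0.6]
finger_gap: 0.0424
finger_force: 0.0
```

carry_out(linear=[[0, 0, -0.4], [0, 0, -1], [0, 0, -1.8], [0.8, -0.8, -2.5], [1.6, -1.6, -2.5], [2.4, -2.4, -2.5], [3, -3.2, -2.5], [3, -3.2, -2.5]], spin=[0, 0, 0, 0, 0, 0, 0, 0])

```text
time: 37.03
ee_pos: [0.4712, -0.284, 0.2494]
tcp_rot: [-3.14, -0.0, -3.092]
force: [0.4, 0.4, 0.1]
finger_gap: 0.0426
finger_force: 0.0
```

Run:
```python
from h import *
b=snap('top','t14');c=snap('side','s14');tubs(b,.138)
plan([])
x=cv2.resize(c['image'][140:300,200:380],(450,400),interpolation=2);y=cv2.resize(b['image'][200:235,295:340],(450,350),interpolation=2)
z=cv2.resize(c['image'][220:270,210:265],(350,318),interpolation=2)
o=np.zeros((600,800,3),np.uint8);o[:400,:450]=x;o[:318,450:]=z;o[320:320+272,450:]=cv2.resize(y,(350,272))
cv2.imwrite('pics/c14.png',o[:,:,::-1])
```

```text
red 1764.5 [288.2 165.5] ctr [ 0.5841 -0.0363] size [0.16, 0.16, 0.083, 0.082] axis [3.0, 3.4]
green 1789.0 [247.5 168.5] ctr [0.5781 0.0705] size [0.16, 0.16, 0.082, 0.081] axis [3.1, 3.5]
blue 1804.5 [329.6 163. ] ctr [ 0.5887 -0.145 ] size [0.161, 0.16, 0.084, 0.083] axis [2.6, 2.9]
now [ 0.4723 -0.2831  0.2492] yaw -177.22 t 37.13 F [-0.9  1.3 -0.3] gap 0.0429
```

View pics/c14.png

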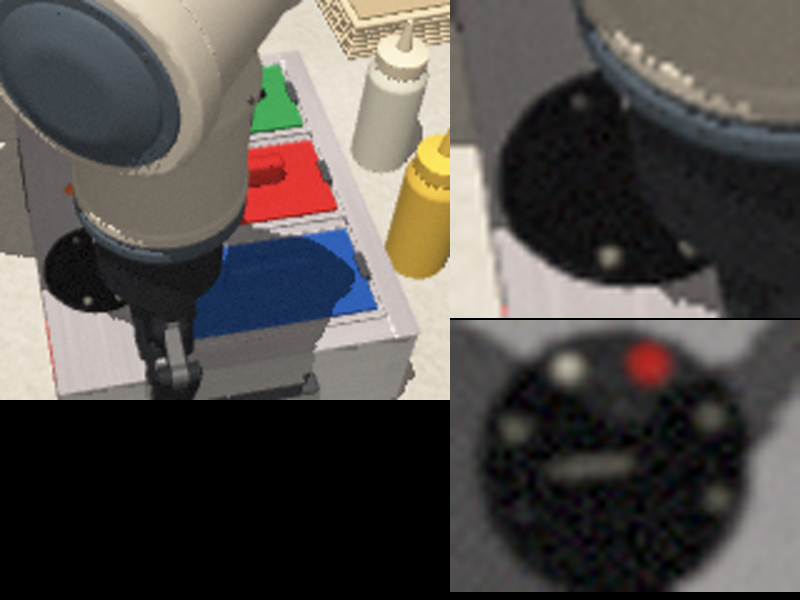

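All three tubs hang within 3 mm of the bay centres. The dial crop (lower right, x7.78) shows the stripe from (550,470) to (632,462), the red dot at (650,365), and stops at (516,430), (568,370), (711,415) and (717,497). The grip bar seems to be poised between off and stop 1, so I'll work out the angles.

Run:
```python
from h import *
c=load('t14');w=lambda u,v,z=.13:onz(c,295+(u-450)/7.78,200+(v-320)/7.78,z)[:2]
d={k:w(*p) for k,p in dict(s1=(516,430),s2=(568,370),red=(650,365),s4=(711,415),s5=(717,497)).items()}
C=(d['s1']+d['s5'])/2;print('C',C)
for k,p in d.items(): e=p-C;print(k,np.round(np.hypot(*e),4),round(float(np.degrees(np.arctan2(e[1],e[0]))),1))
a,b=w(550,470,.166),w(632,462,.166);e=a-b;print('stripe',a,b,np.hypot(*e),np.degrees(np.arctan2(e[1],e[0])), 'mid bar?',(a-C),(b-C))
plan([(*C,.25,95),(*C,.2,95)])
```

```text
C [ 0.44382839 -0.10706834]
s1 0.0355 70.4
s2 0.0353 25.8
red 0.0352 -20.6
s4 0.036 -64.2
s5 0.0355 -109.6
stripe [ 0.44141973 -0.07918752] [ 0.44349822 -0.10589371] 0.026786946541126903 94.45023788856912 mid bar? [-0.00240866  0.02788082] [-0.00033017  0.00117464]
now [ 0.4723 -0.2831  0.2492] yaw -177.22 t 37.13 F [-0.9  1.3 -0.3] gap 0.0429
[0.499, 4.43, -0.02] spin 14.629 rows 12.3
[0.499, 4.43, 1.23] spin 14.629 rows 1.2
```

carry_out(linear=[[0.06, 0.55, 0], [0.12, 1.1, 0], [0.18, 1.65, 0], [0.25, 2.2, 0], [0.31, 2.8, 0], [0.37, 3.3, 0], [0.43, 3.9, 0], [0.5, 4.43, 0]], spin=[1.1, 2.2, 3.3, 4.4, 5.5, 6.6, 7.7, 8.8])

```text
time: 37.8
ee_pos: [0.4448, -0.103, 0.249]
tcp_rot: [3.141, -0.0, 2.267]
force: [1.4, 0.9, 0.5]
finger_gap: 0.0427
finger_force: 0.0
```

carry_out(linear=[[0, 0, 0], [0, 0, 0], [0, 0, 0], [0, 0, 0], [0, 0, 0], [0, 0, 0], [0, 0, 0], [0, 0, 0]], spin=[1.1, 2.2, 3.3, 4.4, 5.5, 5.9, 5.9, 5.9])

```text
time: 38.47
ee_pos: [0.445, -0.1044, 0.2489]
tcp_rot: [3.141, -0.0, 1.657]
force: [0.4, 0.4, -0.2]
finger_gap: 0.0428
finger_force: 0.0
```

Run:
```python
from h import *
plan([(.4438,-.1071,.147,94.5)])
```

```text
now [ 0.445  -0.1044  0.2489] yaw 94.92 t 38.47 F [ 0.4  0.4 -0.2] gap 0.0428
[-0.065, -0.037, 2.549] spin 0.07 rows 2.4
```

carry_out(linear=[[-0.06, -0.04, 0], [-0.06, -0.04, 0.7], [-0.06, -0.04, 1.4], [-0.06, -0.04, 2.1], [-0.06, -0.04, 2.4], [-0.06, -0.04, 2.53], [-0.06, -0.04, 2.53], [-0.06, -0.04, 2.53]], spin=[0.07, 0.07, 0.07, 0.07, 0.07, 0.07, 0.07, 0.07])

```text
time: 39.13
ee_pos: [0.4438, -0.1076, 0.1482]
tcp_rot: [3.141, 0.0, 1.647]
force: [0.7, -0.2, 0.7]
finger_gap: 0.0426
finger_force: 0.0
```

carry_out(linear=[[0, 0, 0], [0, 0, 0], [0, 0, 0], [0, 0, 0], [0, 0, 0], [0, 0, 0]], spin=[0, 0, 0, 0, 0, 0], hand=-1, grip_force=35)

```text
time: 39.63
ee_pos: [0.4452, -0.1077, 0.1489]
tcp_rot: [3.138, 0.001, 1.647]
force: [5.9, 3.5, 5.7]
finger_gap: 0.0147
finger_force: 38.7
```

Run:
```python
from h import *
plan([(.4438,-.1071,.147,-19.6)])
```

```text
now [ 0.4452 -0.1077  0.1489] yaw 94.35 t 39.63 F [5.9 3.5 5.7] gap 0.0147
[0.017, -0.033, 0.048] spin 18.992 rows 15.9
```

carry_out(linear=[[0, 0.03, 0], [0, 0.03, 0], [0, 0.03, 0], [0, 0.03, 0], [0, 0.03, 0], [0, 0.03, 0], [0, 0.03, 0], [0, 0.03, 0]], spin=[0.8, 1.7, 2.6, 3.5, 4.4, 5.3, 6.2, 7])

```text
time: 40.3
ee_pos: [0.4453, -0.1075, 0.1489]
tcp_rot: [3.139, -0.001, 0.909]
force: [-1.2, 1.6, 12.3]
finger_gap: 0.0141
finger_force: 39.7
```

carry_out(linear=[[0, 0, 0], [0, 0, 0], [0, 0, 0], [0, 0, 0], [0, 0, 0], [0, 0, 0], [0, 0, 0], [0, 0, 0]], spin=[0.8, 1.7, 2.6, 3.5, 4.4, 5.3, 6.2, 7])

```text
time: 40.97
ee_pos: [0.4455, -0.1076, 0.1489]
tcp_rot: [3.14, -0.002, 0.176]
force: [-0.2, -0.5, 9.0]
finger_gap: 0.0142
finger_force: 39.3
```

Run:
```python
from h import *
plan([(.4452,-.1077,.1475,-19.6)]); print(r.state()['torque'])
```

```text
now [ 0.4455 -0.1076  0.1489] yaw 10.09 t 40.97 F [-0.2 -0.5  9. ] gap 0.0142
[-0.007, 0.002, 0.034] spin 4.948 rows 4.1
[0.22987086 0.10148198 0.14306644]
```

Finish the turn, let it settle, then release and lift.

carry_out(linear=[[0, 0, 0], [0, 0, 0], [0, 0, 0], [0, 0, 0], [0, 0, 0], [0, 0, 0], [0, 0, 0], [0, 0, 0]], spin=[0.8, 1.7, 2.6, 3.5, 4.4, 4.95, 4.95, 4.95])

```text
time: 41.63
ee_pos: [0.4455, -0.1076, 0.1489]
tcp_rot: [3.142, -0.003, -0.338]
force: [-1.4, 0.4, 9.7]
finger_gap: 0.0141
finger_force: 39.4
```

carry_out(linear=[[0, 0, 0], [0, 0, 0], [0, 0, 0], [0, 0, 0], [0, 0, 0], [0, 0, 0]], spin=[0, 0, 0, 0, 0, 0], hand=0)

```text
time: 42.13
ee_pos: [0.4446, -0.1073, 0.1477]
tcp_rot: [-3.142, 0.0, -0.338]
force: [0.5, -0.5, -0.1]
finger_gap: 0.0429
finger_force: 0.0
```

carry_out(linear=[[0, 0, -0.5], [0, 0, -1.2], [0, 0, -2], [0, 0, -3], [0, 0, -3], [0, 0, -3]], spin=[0, 0, 0, 0, 0, 0])

```text
time: 42.63
ee_pos: [0.4456, -0.1077, 0.2696]
tcp_rot: [3.141, -0.004, -0.338]
force: [-0.6, -0.0, -2.0]
finger_gap: 0.0428
finger_force: 0.0
```

carry_out(linear=[[0, 0.9, 0], [0, 1.8, 0], [0, 2.7, 0], [0, 3.6, 0], [0, 4.5, 0], [0, 5.4, 0], [0, 5.4, 0], [0, 5.4, 0]], spin=[0, 0, 0, 0, 0, 0, 0, 0])

```text
time: 43.3
ee_pos: [0.372, -0.3122, 0.2664]
tcp_rot: [-3.141, 0.002, -0.341]
force: [-0.1, 0.9, -0.1]
finger_gap: 0.0425
finger_force: 0.0
```

Run:
```python
from h import *
b=snap('top','t15');c=snap('side','s15');tubs(b,.138);plan([])
x=cv2.resize(c['image'][130:310,200:400],(444,400),interpolation=2);y=cv2.resize(b['image'][200:235,295:340],(350,272),interpolation=2)
o=np.zeros((400,800,3),np.uint8);o[:,:444]=x;o[:272,450:]=y
cv2.imwrite('pics/c15.png',o[:,:,::-1])
```

```text
red 1782.5 [288.2 165.4] ctr [ 0.5844 -0.0361] size [0.16, 0.16, 0.083, 0.082] axis [2.9, 3.2]
green 1792.0 [247.6 168.5] ctr [0.5781 0.0703] size [0.16, 0.159, 0.082, 0.081] axis [3.0, 3.3]
blue 1805.0 [329.7 163. ] ctr [ 0.5887 -0.1452] size [0.161, 0.161, 0.085, 0.084] axis [2.7, 3.0]
now [ 0.3727 -0.3104  0.2668] yaw -19.37 t 43.4 F [ 0.3  0.7 -0.2] gap 0.0425
```

View pics/c15.png

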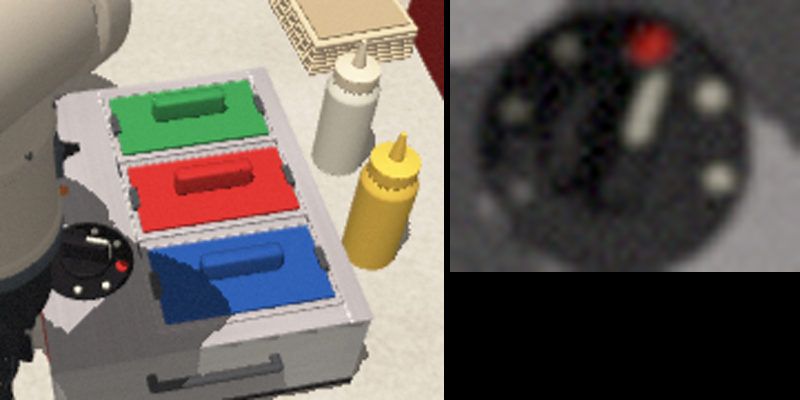

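The left panel shows all three tubs level in their bays and both bottles standing. In the dial crop the stripe runs from (637,140) to (657,75) and points at the red dot at (650,43), an image angle of 73° against 71° measured for the stop. The arm is clear, so I'll hand in.

Run:
```python
from h import *
print(workorder.finish_job())
```

```text
the job is handed in; nothing more can be done
None
```

I handed the job in with both bars in their notches, the green, red and blue tubs hung level in the left, middle and right bays, and the dial at the red dot; `finish_job()` returned no verdict, so this rests on my last camera pictures.

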